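Hang the splash gate on the sample changer and swing it shut

TASK

The sample changer's splash gate has been washed and stands in its slotted stand. Hang it back on the changer so that both of its hinge blocks drop fully down over the two hinge pins, without forcing it, then swing it shut against the stop, under the lip of the catch post, and leave it hanging there. Leave the bottle, the jar and the flask where they stand.

Things in the scene. Friction and masses are not known exactly. Their poses are not given: they have to be found in the camera images.
- gate: Splash gate, about 0.28 kg: greenish clear pane in a grey frame. Origin on its hinge axis, level with its lower edge. Frame along its -y from 15 to 163 mm off the axis, 150 mm high (z), 12 mm thick (x, the pane's normal). Starts upright in the stand's slot, hinge blocks at the stand's +x end, lower edge 12 mm above the table; must rise 50 mm to come free of the slot.
- gate_rail (a point): Middle of the gate's top rail, the place to grip from above: gate y -88, z 139 mm. The rail is 22 mm high, 12 mm across and can be gripped anywhere along its 148 mm.
- gate_block (a point): Lower hinge block, underside centre of its hole: gate x 0, y 0, z 15 mm. Two equal grey blocks, 30 x 30 mm, 16 mm high, undersides at gate z 15 and 105 mm; each has a vertical through hole of 11 mm diameter on the hinge axis.
- gate_free_edge (a point): Middle of the gate's free edge: gate x 0, y -163, z 75 mm.
- changer: Sample changer, fixed: white base 290 x 280 x 30 mm with a carousel of beakers. Origin on the table; x from -125 to +165 mm; front faces -x (towards the robot). The gate belongs across the front, hinged at the left (+y). Shut: same yaw as the changer, pane along changer -y. Open, pointing straight forward (-x): turned -1.57 rad from that. Hung: gate origin at changer z 45 mm.
- hinge_mid (a point): Changer x -150, y 100, z 60 mm: where the lower hinge pin stands if the hinge post is mid-range. The post is clamped somewhere on a rail: the true pin axis lies up to 14 mm from here along changer y, either way; no reading tells it, find it by sight or touch (it does not yield). Lowered 2 to 17 mm off, the blocks stop on the pin tops, 14 mm too high. Hung, play is 1.7 mm round the pins; the gate swings lightly.
- upper_arm (a point): Changer x -150, y 100, z 150 mm (mid-range, as above): top of the upper arm. Grey hinge post, 30 mm wide, 170 mm high, front face at changer x -126, with two steel arms reaching forward to x -158, 16 mm wide, 8 mm thick, tops at z 60 and 150. On each stands a 7.5 mm flat-topped pin, 14 mm tall. Blocks must come in level from the front, 18 to 50 mm higher than hung, then be lowered.
- catch_lip (a point): Catch post right of the gate, y -45 mm: underside of its lip, changer x -150, z 200 mm. Lip 24 mm wide (y), x -167 to -101, 8 mm thick; it is 5 mm above the top rail of the shut gate, so the gate cannot be lowered in when shut: hang it open, pane pointing forward, then push it shut. The shut gate meets a rubber stop pad, front face x -143, z 95 to 145 mm.
- stand: White slotted stand, fixed: foot 160 (x) x 110 (y) x 12 mm, four uprights 62 mm high forming a slot 15 mm wide along its x. Origin: centre of the underside.
- reagent_bottle: Amber bottle, black cap, 66 mm diameter, 135 mm high, loose. Origin: centre of the underside. To be left alone.
- sample_jar: White jar, black cap, 60 mm diameter, 85 mm high, loose. Origin: centre of the underside. To be left alone.
- flask: Clear conical flask, 78 mm diameter at the foot, 122 mm high, loose. Origin: centre of the underside. To be left alone.
There are look-alikes about, which are no part of the job. Of the things like the gate, leave any that is yellow; of the rest the larger one is meant.

How it is judged:
By the outcome, as a careful person would: the job done as asked, in the order asked, and still so for the second after the job is handed in, with the robot touching nothing.
It also fails if it takes over 67 s, if anything falls off the work surface, if the arm or the gripper's body presses on something with over 40 N, if the wrist force passes 120 N, or if a joint passes its speed limit or range.

ROBOT

A 6-joint arm with a two-finger parallel gripper is mounted at the origin on the work surface. World frame = base frame: x ahead of the robot, y to its left, z up, the work surface at z = 0. Lengths are in m, angles in degrees, forces in N, time in s.
With the tool pointing down it reaches from about 0.4 to 0.825 m from the base axis. Payload 7 kg.
Tool frame: the origin (TCP) lies on the centre line of the jaws, within the pads' length; the fingertips stand r.nose_length ahead of it and the grasp point (between the pads) lies 2 mm behind it (r.nose_length is the distance from the TCP to the fingertips, in m); z points along the fingers, y is the direction in which the jaws open and shut (so a half turn about z gives the same grasp; the last joint's range is limited). The gripper opens to 88 mm and grips with 3 to 60 N. Pads are 19 mm wide; open, the fingers measure 130 mm over their backs; the gripper's body (78 mm by 193 mm) begins 47 mm behind the grasp point.
Start: joints at [-51.732, 20.546, 0.682, 0, -70.136, -16.507], TCP at [0.25, -0.627, 0.244] pointing down, gripper open.
Joint ranges: [-176.03, 176.03], [-82.01, 121.73], [-58.28, 71.71], [-173.87, 95.51], [-174.79, -0.11], [-173.66, 173.66]. Speed limits (degrees/s): [136.94, 136.94, 172.46, 180, 180, 180].

INTERFACE

Orientations are given as [roll, pitch, yaw] about the fixed x, y, z axes, in that order (R = Rz(yaw) Ry(pitch) Rx(roll)).
In Python, from plant import r gives the robot as it stands.
- The arm moves only by the tool apply_moves, never from a script. Its argument "targets" is a list of rows, each a list of 3 entries, a list of its own where there are three numbers: the shift along the tool's x, y, z scaled (see below), then the turn, a rotation vector about the tool's x, y, z scaled (see below), then the finger opening in mm, from 0 to 87.6. A call has 1 to 5 rows; each row shifts and turns the pose as measured when the row begins, along the tool's axes as they then stand; what a row does not reach is not made up. The controller multiplies each number of a shift by 0.04 m and each number of a turn by 8 degrees. A row lasts 1/10 s, in which the tool goes at most 50 mm and 8.59 degrees, less where a joint would pass 70% of its speed; a pose out of reach is approached as far as the arm can. A call with a number of a shift or a turn outside -1 to 1 is refused whole. A call with a gripper value outside its range is refused whole. The fingers move at their own pace and stop on an object; "squeeze" is the grip in N (left out, the last holds). Time passes only in rows, so rows that do not move let the fingers close. It gives the time, the measured TCP pose, the force and the opening at its end, in the units of the state.
- r.get_state(): the state, without advancing time (a new reading comes with each control period).
- r.capture(name): name is "side" or "top"; returns a dict with "img" (384x512x3 uint8, blue, green, red), "z_map" (384x512 float32, m along the optical axis (not along the pixel's ray), 0 where there is no reading), "fx", "fy", "cx", "cy" (pixels), "k1" (the pictures are not rectified: a ray, as slopes to the right and down, at radius r is drawn at 1 + k1 r^2 times it, then the intrinsics apply), "camera_from_world" (4x4, takes a point from world to camera coordinates). Camera axes: x right, y up, looking along -z (the intrinsics and any distortion apply to the point x, -y, -z); pixel columns grow to the right and rows downward; lengths in m; the calibration is good to about 2 mm. A picture is of the moment at which its call begins.
- r.close_job(): hands the job in, once; it reports no verdict.
The state is a dict: "time_s": time; "joints": joint angles; "qd": joint speeds; "joint_torque": joint torques, N m; "tcp_pos": TCP position; "eef_rot": TCP orientation; "contact_force": force on the tool from outside, world axes, zero at the start; "moment": the same for the moment, N m; "gripper_width": finger opening in m.
Only numpy, scipy, OpenCV 4.12 (cv2) and the standard library are available. Lean on these libraries where they do the work, as an engineer would, in place of code of your own. Each camera call takes 0.05 s, during which the arm holds its last target.

## Working session

There is one attempt and no reset: what is moved stays moved. The work goes in short steps, Python scripts to look and compute and a tool call to move; the robot and the scene stay as the last step left them, time stands still between calls to the robot, and variables do not carry over. Pictures are saved under pics/ and viewed, and the job is handed in when it is done.

Besides the shell and the picture viewer there is one more tool, called after "Request:" in YAML: its name, and indented under it one key for each argument. apply_moves: Moves the arm, as the interface text tells. Its arguments: {"type":"object","properties":{"targets":{"type":"array","items":{"type":"array"}},"squeeze":{"type":"number"}},"required":["targets"]}

```bash
ls; mkdir -p pics
cat > h.py <<'E'
import numpy as np, cv2
from plant import r
def cap(n):
    c=r.capture(n); np.savez('/tmp/'+n+'.npz',**c); return c
def load(n):
    d=np.load('/tmp/'+n+'.npz'); return {k:d[k] for k in d}
def ray(c,u,v):
    K=np.array([[c['fx'],0,c['cx']],[0,c['fy'],c['cy']],[0,0,1]],float)
    x,y=(u-c['cx'])/c['fx'],(v-c['cy'])/c['fy']
    a,b=x,y
    for _ in range(30):
        s=1+c['k1']*(a*a+b*b); a,b=x/s,y/s
    T=np.linalg.inv(c['camera_from_world'])
    d=T[:3,:3]@np.array([a,-b,-1.0]); return T[:3,3],d
def onz(c,u,v,z):
    o,d=ray(c,u,v); return o+d*(z-o[2])/d[2]
def dep(c,u,v):
    o,d=ray(c,u,v); return o+d*float(c['z_map'][int(v),int(u)])
def proj(c,p):
    q=c['camera_from_world']@np.append(p,1.0); a,b=q[0]/-q[2],-q[1]/-q[2]
    s=1+c['k1']*(a*a+b*b); return np.array([c['cx']+c['fx']*a*s,c['cy']+c['fy']*b*s])
def cloud(c):
    h,w=c['z_map'].shape; V,U=np.mgrid[:h,:w].astype(float)
    x,y=(U-c['cx'])/c['fx'],(V-c['cy'])/c['fy'];a,b=x,y
    for _ in range(30):
        s=1+c['k1']*(a*a+b*b); a,b=x/s,y/s
    T=np.linalg.inv(c['camera_from_world'])
    d=np.stack([a,-b,-np.ones_like(a)],-1)@T[:3,:3].T
    return T[:3,3]+d*c['z_map'][...,None]
E
python3 - <<'E'
from h import *
for n in('side','top'):
    c=cap(n); cv2.imwrite(f'pics/{n}0.png',cv2.resize(c['img'],(768,576),interpolation=cv2.INTER_CUBIC))
    T=np.linalg.inv(c['camera_from_world']);print(n,T.round(3).tolist(),c['fx'],c['k1'])
print(r.get_state(),r.nose_length)
E
```

```text
pics
side [[-0.874, 0.239, -0.422, -0.082], [-0.485, -0.446, 0.752, 1.119], [-0.009, 0.863, 0.506, 0.936], [0.0, 0.0, 0.0, 1.0]] 497.9083914600853 0.02784944470383719
top [[0.026, 0.996, -0.091, 0.447], [-1.0, 0.025, -0.012, -0.068], [-0.009, 0.091, 0.996, 1.646], [0.0, 0.0, 0.0, 1.0]] 426.9523122414295 -0.06366341704209481
{'time_s': 0.1, 'joints': array([-5.17327817e+01,  2.05882296e+01,  6.39836560e-01, -1.73624164e-02,
       -7.01370790e+01, -1.65063900e+01]), 'qd': array([ 0.04293397, -0.06908063,  0.07706036,  0.03292645,  0.02486146,
        0.00760132]), 'joint_torque': array([-7.64376691e-04, -5.84163415e+01,  2.93753064e+01,  7.01565340e+00,
        1.01463767e-02, -8.30884323e-05]), 'tcp_pos': array([ 0.25006165, -0.62652908,  0.24271358]), 'eef_rot': array([ 1.79913413e+02, -8.63667233e-03, -1.58245077e+02]), 'contact_force': array([-0.48227246, -0.13778502, -0.0209435 ]), 'moment': array([ 0.02908484, -0.00311563,  0.02135823]), 'gripper_width': 0.08715102154429794} 0.017
```

View pics/side0.png

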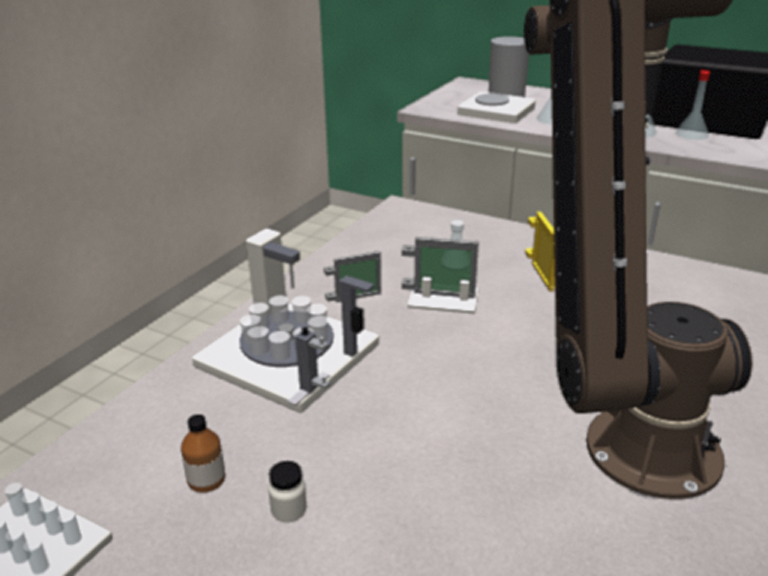

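View pics/top0.png

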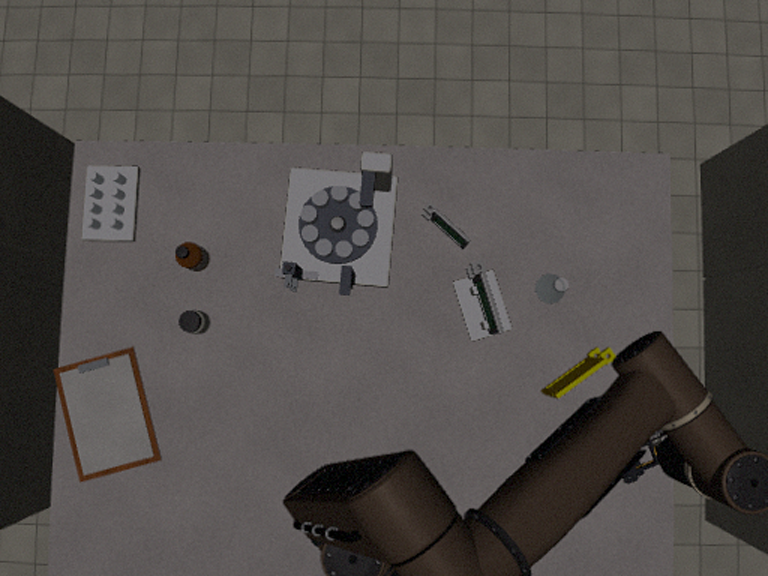

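Top view: the changer is at (340,225), its hinge post at (290,275), the catch post at (347,280), the gate in its stand at (484,303), a small look-alike at (445,228) and the yellow one at (578,372). I'll measure these next.

Run:
```python
from h import *
c=load('top'); P=cloud(c); img=c['img']
hsv=cv2.cvtColor(img,cv2.COLOR_BGR2HSV)
def crop(n,c,x0,y0,x1,y1,s): cv2.imwrite(f'pics/{n}.png',cv2.resize(cv2.convertScaleAbs(c['img'][y0:y1,x0:x1],alpha=1.5),None,fx=s,fy=s,interpolation=cv2.INTER_CUBIC))
crop('t_ch',c,180,105,270,200,6)
crop('t_st',c,275,130,350,235,5)
s=load('side'); crop('s_ch',s,120,140,260,275,5); crop('s_gt',s,210,130,330,215,6)
# changer base top
m=((np.abs(P[...,2]-0.03)<0.006)&(img.min(-1)>95)).astype(np.uint8)
m[:, :180]=0;m[:,275:]=0
n,l,st,_=cv2.connectedComponentsWithStats(m); k=1+np.argmax(st[1:,4]); 
pts=P[l==k][:,:2].astype(np.float32); print(st[k],cv2.minAreaRect(pts)); bx=cv2.boxPoints(cv2.minAreaRect(pts));print(bx)
m=((np.abs(P[...,2]-0.012)<0.005)&(img.min(-1)>95)).astype(np.uint8); m[:,:290]=0;m[:,350:]=0
n,l,st,_=cv2.connectedComponentsWithStats(m); k=1+np.argmax(st[1:,4]); 
pts=P[m>0][:,:2].astype(np.float32); print(st[k],cv2.minAreaRect(pts),cv2.boxPoints(cv2.minAreaRect(pts)))
# heights >0.13 around gate
m=(P[...,2]>0.125)&(P[...,2]<0.2); m[:,:290]=0;m[:,345:]=0;m[:150]=0;m[235:]=0
pts=P[m];print(len(pts)); print(pts.min(0),pts.max(0)); print(cv2.minAreaRect(pts[:,:2].astype(np.float32)))
for v,u in np.argwhere(m)[::6]: print(u,v,P[v,u].round(3),img[v,u])
```

```text
[ 187  111   54   77 1343] ((0.7491359710693359, 0.12052030861377716), (0.18520472943782806, 0.28869545459747314), 86.27872467041016)
[[0.5990824  0.03748177]
 [0.8871692  0.0187446 ]
 [0.89918953 0.20355885]
 [0.61110276 0.22229601]]
[302 185  25  42 388] ((0.4718583822250366, -0.27649855613708496), (0.20979171991348267, 0.886588454246521), 86.95767974853516) [[ 0.02362173 -0.35771936]
 [ 0.90896064 -0.40477377]
 [ 0.920095   -0.19527775]
 [ 0.03475612 -0.14822334]]
252
[ 0.47943118 -0.3267871   0.1260608 ] [ 0.65320638 -0.25375288  0.17158412]
((0.5655629634857178, -0.29475927352905273), (0.17777623236179352, 0.03113008849322796), 18.349002838134766)
320 173 [ 0.653 -0.275  0.135] [92 94 94]
322 174 [ 0.65  -0.283  0.131] [92 94 94]
319 175 [ 0.646 -0.272  0.134] [94 94 93]
316 176 [ 0.642 -0.262  0.129] [98 96 99]
322 176 [ 0.642 -0.282  0.137] [87 88 92]
322 177 [ 0.639 -0.283  0.134] [93 93 95]
320 178 [ 0.635 -0.276  0.13 ] [53 50 54]
317 179 [ 0.631 -0.266  0.13 ] [92 94 96]
316 180 [ 0.627 -0.261  0.137] [ 97  94 101]
322 180 [ 0.628 -0.283  0.132] [93 93 94]
320 181 [ 0.624 
[... 645 characters left out ...]
.154] [55 52 55]
326 201 [ 0.552 -0.294  0.158] [58 58 57]
328 202 [ 0.548 -0.301  0.161] [89 91 93]
330 203 [ 0.545 -0.308  0.16 ] [95 92 96]
327 205 [ 0.538 -0.299  0.154] [60 59 60]
329 206 [ 0.534 -0.305  0.159] [95 93 96]
330 207 [ 0.531 -0.309  0.156] [85 89 89]
328 209 [ 0.524 -0.302  0.156] [54 54 54]
330 210 [ 0.52  -0.308  0.165] [ 97  99 100]
332 211 [ 0.517 -0.315  0.162] [ 99  99 100]
330 213 [ 0.51  -0.308  0.162] [83 84 84]
332 214 [ 0.506 -0.315  0.164] [90 89 91]
330 216 [ 0.5   -0.311  0.144] [51 52 53]
332 217 [ 0.496 -0.315  0.165] [100  97 100]
334 218 [ 0.493 -0.322  0.161] [79 79 78]
335 219 [ 0.489 -0.325  0.168] [107 105 104]
331 221 [ 0.483 -0.316  0.137] [24 24 24]
```

View pics/t_ch.png

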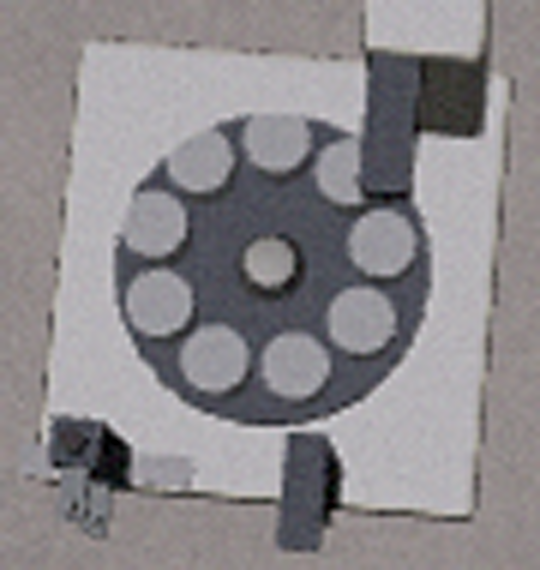

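View pics/t_st.png

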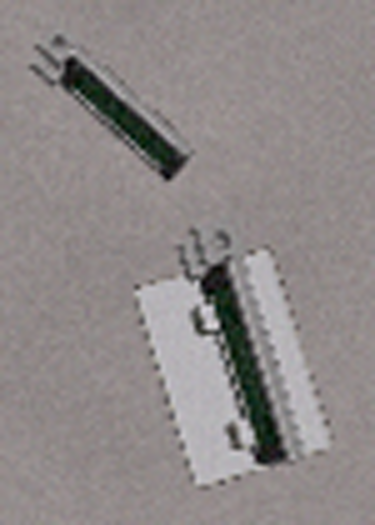

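View pics/s_ch.png

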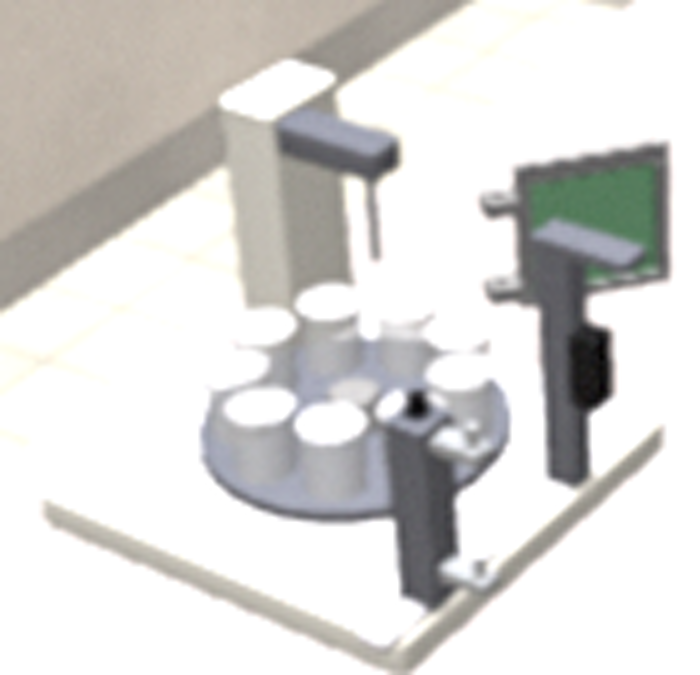

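View pics/s_gt.png

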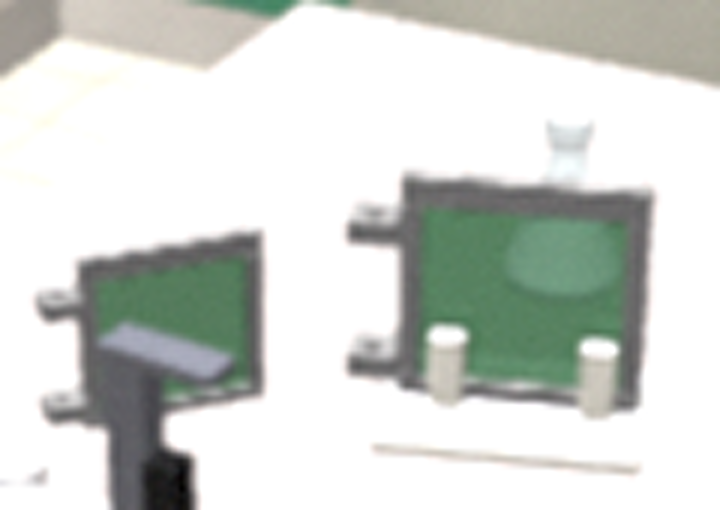

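The crops show both the gate in its stand and the hinge post with two arms and pins. I'll fit the base, stand and gate lines by sub-pixel ray-casting.

```bash
cat > m.py <<'E'
from h import *
def edge_fit(c,A,B,z,half=5,n=60,trim=(0.08,0.92),dark=None):
    """A,B world pts (xy) at height z: find strongest gradient across the projected line; fit world line"""
    g=cv2.GaussianBlur(cv2.cvtColor(c['img'],cv2.COLOR_BGR2GRAY).astype(np.float32),(0,0),0.8)
    a=proj(c,np.r_[A,z]);b=proj(c,np.r_[B,z]);t=(b-a)/np.linalg.norm(b-a);nn=np.array([-t[1],t[0]])
    out=[]
    S=np.arange(-half,half+.01,.25)
    for k in np.linspace(*trim,n):
        p=proj(c,np.r_[np.array(A)*(1-k)+np.array(B)*k,z]); q=p+S[:,None]*nn
        v=cv2.remap(g,q[None,:,0].astype(np.float32),q[None,:,1].astype(np.float32),cv2.INTER_LINEAR)[0]
        d=np.gradient(v); 
        if dark: d=d*dark; 
        else: d=abs(d)
        i=d.argmax()
        if d[i]<1: continue
        out.append(onz(c,*q[i],z)[:2])
    out=np.array(out,np.float32)
    vx,vy,x,y=cv2.fitLine(out,cv2.DIST_HUBER,0,1e-4,1e-4).ravel()
    res=(out-[x,y])@np.array([-vy,vx]); 
    return (np.array([x,y]),np.array([vx,vy])),np.median(abs(res)),len(out)
def inter(l1,l2):
    s=np.linalg.solve(np.c_[l1[1],-l2[1]],l2[0]-l1[0]);return l1[0]+s[0]*l1[1]
E
python3 - <<'E'
from m import *
c=load('top')
# rough corners from crop t_ch
cr=lambda x,y,ox=180,oy=105,s=6:(ox+x/s,oy+y/s)
C=[onz(c,*cr(*p),.03)[:2] for p in [(85,42),(508,75),(470,517),(45,475)]]
print(np.array(C).round(3), [np.linalg.norm(C[i]-C[(i+1)%4]).round(3) for i in range(4)])
L=[]
for i in range(4):
    l,e,n=edge_fit(c,C[i],C[(i+1)%4],.03,half=3,trim=(.1,.6) if i==0 else (.1,.9)); L.append(l); print(i,e,n,np.degrees(np.arctan2(l[1][1],l[1][0])))
Q=[inter(L[i-1],L[i]) for i in range(4)]
print(np.array(Q).round(4),[np.linalg.norm(Q[i]-Q[(i+1)%4]).round(4) for i in range(4)])
# side
s=load('side')
for p in Q: print(proj(s,np.r_[p,.03]))
E
```

```text
[[ 0.894  0.201]
 [ 0.878 -0.074]
 [ 0.592 -0.056]
 [ 0.611  0.215]] [np.float64(0.275), np.float64(0.287), np.float64(0.272), np.float64(0.283)]
0 0.0007128209 60 85.928154
1 0.00074182625 60 -3.580207
2 0.0010148126 54 86.748566
3 0.00075804896 60 -3.700841
[[ 0.8981  0.2029]
 [ 0.8785 -0.0724]
 [ 0.5946 -0.0546]
 [ 0.6103  0.2215]] [np.float32(0.2759), np.float32(0.2844), np.float32(0.2765), np.float32(0.2884)]
[127.41889805 236.88222845]
[184.85821923 198.37796199]
[252.32611391 222.04068827]
[200.06445158 267.98418854]
```

Run:
```python
from h import *
s=load('side')
def crop(n,c,x0,y0,x1,y1,k,a=.8): cv2.imwrite(f'pics/{n}.png',cv2.resize(cv2.convertScaleAbs(c['img'][y0:y1,x0:x1],alpha=a),None,fx=k,fy=k,interpolation=cv2.INTER_CUBIC))
crop('s_hinge',s,185,205,255,275,8)
crop('s_gate',s,260,150,335,210,10)
crop('s_base',s,125,180,260,275,5)
```

```text
(no output)
```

View pics/s_hinge.png

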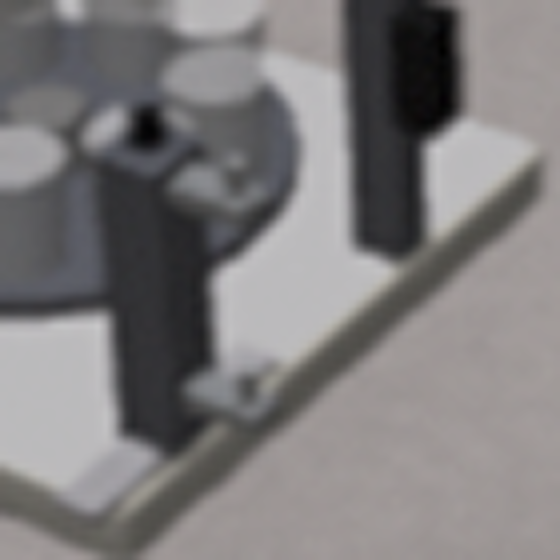

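View pics/s_gate.png

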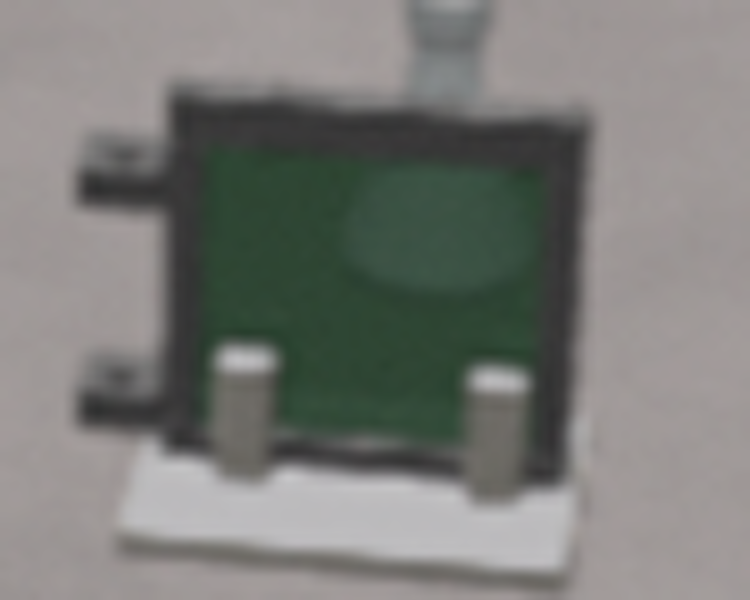

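View pics/s_base.png

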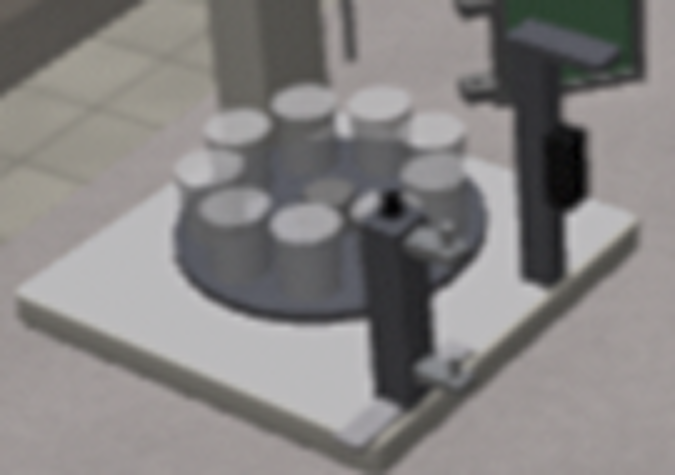

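Run:
```python
from m import *
c=load('top');s=load('side')
Q=np.array([[0.8981,0.2029],[0.8785,-0.0724],[0.5946,-0.0546],[0.6103,0.2215]])
# side edges: back-left(0->3 left side), front (3->2), 
sh=[ ]
for (i,j) in [(0,3),(3,2)]:
    l,e,n=edge_fit(s,Q[i]-[.002,.0],Q[j],.03,half=4,trim=(.1,.9) if i==0 else (.3,.95)); 
    print(i,j,e,n,np.degrees(np.arctan2(l[1][1],l[1][0])), 'offset of top-cam corners from side line:',[float(np.cross(l[1],Q[k]-l[0])) for k in (i,j)])
    sh.append(l)
print('side corner FL',inter(*sh))
# rect fit top: center, yaw
ctr=Q.mean(0); yaw=np.radians(-3.65)
R=np.array([[np.cos(yaw),-np.sin(yaw)],[np.sin(yaw),np.cos(yaw)]])
org=ctr-R@[.02,0]
print('ctr',ctr,'org',org)
pins=[((214.6,224.75),.164),((216,252.2),.074)]
for (u,v),z in pins:
    w=onz(s,u,v,z); print('pin side',w, 'changer',R.T@(w[:2]-org))
print('mid',org+R@[-.15,.1], 'proj top upper pin nominal',proj(c,np.r_[org+R@[-.15,.1],.164]))
# gate features side: block holes tops, (z: 12+15+16=43, 12+105+16=133), crop s_gate 10x off 260,150
for (x,y),z in [((125,153),.133),((122,377),.043)]:
    print('gatehole side',onz(s,260+x/10,150+y/10,z))
for (x,y),z in [((175,85),.162),((592,110),.162)]:
    print('gate top corners side',onz(s,260+x/10,150+y/10,z))
```

```text
0 3 0.0008879482 60 -3.6117692 offset of top-cam corners from side line: [-0.006281930709065535, -0.005848985713900663]
3 2 0.0009944722 60 86.64906 offset of top-cam corners from side line: [-0.00411322733571466, -0.004578505991005329]
side corner FL [0.6065368  0.22759816]
ctr [0.745375 0.07435 ] org [0.72541557 0.07562323]
pin side [0.57978233 0.17990854 0.164     ] changer [-0.15197679  0.09480255]
pin side [0.57705121 0.18523612 0.074     ] changer [-0.15504153  0.09994546]
mid [0.58208598 0.1849696 ] proj top upper pin nominal [189.07218311 188.68480993]
gatehole side [ 0.63132278 -0.2663824   0.133     ]
gatehole side [ 0.63110951 -0.26503248  0.043     ]
gate top corners side [ 0.61398154 -0.27022116  0.162     ]
gate top corners side [ 0.47888791 -0.32026369  0.162     ]<stdin>:8: DeprecationWarning: Arrays of 2-dimensional vectors are deprecated. Use arrays of 3-dimensional vectors instead. (deprecated in NumPy 2.0)
```

Run:
```python
from h import *
s=load('top')
def crop(n,c,x0,y0,x1,y1,k,a=.8): cv2.imwrite(f'pics/{n}.png',cv2.resize(cv2.convertScaleAbs(c['img'][y0:y1,x0:x1],alpha=a),None,fx=k,fy=k,interpolation=cv2.INTER_CUBIC))
crop('t_hinge',s,180,165,220,200,16,1.3)
crop('t_gate',s,300,170,340,230,9,2)
```

```text
(no output)
```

View pics/t_hinge.png

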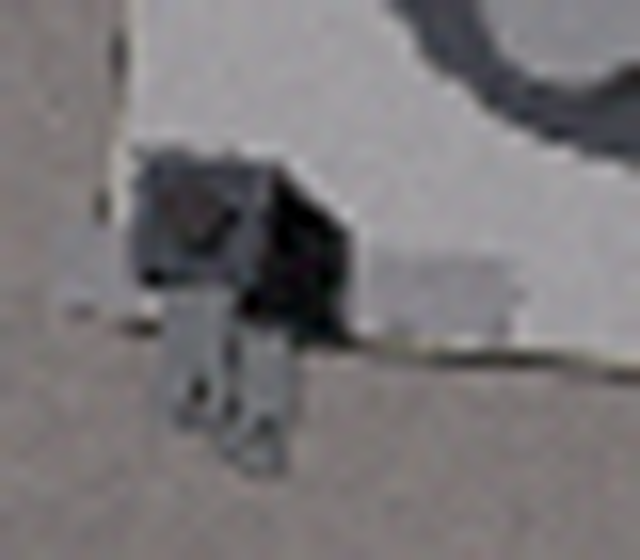

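View pics/t_gate.png

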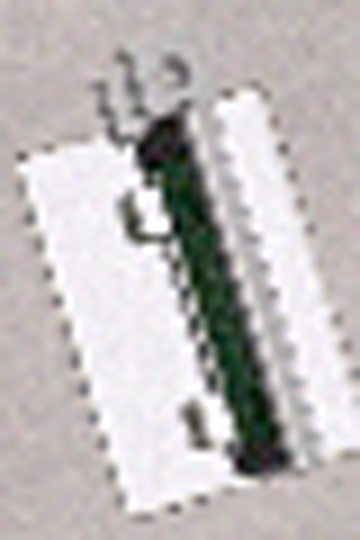

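Run:
```python
from m import *
c=load('top');s=load('side')
C=[onz(c,275+x/5,130+y/5,.012)[:2] for x,y in [(138,285),(265,248),(332,445),(205,487)]]
L=[]
for i in range(4):
    l,e,n=edge_fit(c,C[i],C[(i+1)%4],.012,half=2.5,trim=(.1,.9) if i!=0 else (.1,.4)); L.append(l); print(i,e,n,np.degrees(np.arctan2(l[1][1],l[1][0])))
Q=np.array([inter(L[i-1],L[i]) for i in range(4)])
print(Q.round(4),Q.mean(0),[np.linalg.norm(Q[i]-Q[(i+1)%4]).round(4) for i in range(4)])
a=onz(c,322.8,182.2,.162);b=onz(c,333.9,221.7,.162);print('rail top ends top',a,b,(a+b)/2,np.degrees(np.arctan2(*(a-b)[1::-1])),np.linalg.norm(a-b))
# rail line edges
for off in (-.006,.006):
    d=np.array([np.cos(np.radians(19.5)),np.sin(np.radians(19.5))]);n=np.array([-d[1],d[0]])
    m=(a+b)[:2]/2
    l,e,k=edge_fit(c,m-d*.07+n*off,m+d*.07+n*off,.162,half=1.5); print(off,l,e,k,np.degrees(np.arctan2(l[1][1],l[1][0])))
# post top in top view
for p in [(138,155),(272,160),(260,290),(138,285)]: print('post',onz(c,180+p[0]/16,165+p[1]/16,.17))
print('pin top',onz(c,180+195/16,165+400/16,.164),onz(c,180+262/16,165+435/16,.074))
print('side stand front edge', [onz(s,260+x/10,150+y/10,.012) for x,y in [(120,535),(570,570)]])
```

```text
0 0.00080805237 60 -82.72272
1 0.0008600051 60 17.99351
2 0.0008413549 57 -71.28654
3 0.00052574306 60 18.52798
[[ 0.6154 -0.2206]
 [ 0.6293 -0.3299]
 [ 0.4959 -0.3732]
 [ 0.4617 -0.2721]] [ 0.5505812  -0.29892132] [np.float32(0.1102), np.float32(0.1402), np.float32(0.1068), np.float32(0.1621)]
rail top ends top [ 0.61685882 -0.28185943  0.162     ] [ 0.48001807 -0.32215877  0.162     ] [ 0.54843845 -0.3020091   0.162     ] 16.409598724503415 0.1426514253574039
-0.006 (array([ 0.5502514, -0.3071449], dtype=float32), array([0.9492132 , 0.31463355], dtype=float32)) 0.0006619285 60 18.338692
0.006 (array([ 0.54581547, -0.2946555 ], dtype=float32), array([0.9520053 , 0.30608153], dtype=float32)) 0.0005552671 60 17.823242
post [0.6305886  0.18752605 0.17      ]
post [0.63020208 0.15811343 0.17      ]
post [0.60162335 0.15961513 0.17      ]
post [0.60205623 0.18635005 0.17      ]
pin top [0.57774698 0.17384617 0.164     ] [0.5779596  0.17263699 0.074     ]
side stand front edge [array([ 0.60469034, -0.21321779,  0.012     ]), array([ 0.45575465, -0.26678097,  0.012     ])]
```

Request:
apply_moves:
  targets:
    - [[-1, 0.49, 0], [0, 0, 0], 87.6]
    - [[-1, 0.49, 0], [0, 0, 0], 87.6]
    - [[-1, 0.49, 0], [0, 0, 0], 87.6]
    - [[-1, 0.49, 0], [0, 0, 0], 87.6]
    - [[-1, 0.49, 0], [0, 0, 0], 87.6]
  squeeze: 8

```text
time_s: 0.6
tcp_pos: [0.3994, -0.4594, 0.2389]
eef_rot: [179.6, -0.2, -158.8]
contact_force: [0.6, -0.4, 0.2]
gripper_width: 0.0875
```

```bash
cat > go.py <<'E'
import sys
from h import *
from scipy.spatial.transform import Rotation as Ro
st=r.get_state()
np.set_printoptions(precision=4,suppress=True)
p=st['tcp_pos'];e=st['eef_rot'];Rm=Ro.from_euler('xyz',e,degrees=True)
print('t',st['time_s'],'p',p,'e',e,'F',st['contact_force'],'M',st['moment'],'w',st['gripper_width'])
if len(sys.argv)>4:
    t=np.array([float(x) for x in sys.argv[1:4]]);yaw=float(sys.argv[4])
    d=t-p; rot=(Rm.inv()*Ro.from_euler('xyz',[180,0,yaw],degrees=True)).as_rotvec(degrees=True)
    print('world d',d,'units shift',Rm.inv().apply(d)/.04,'turn units',rot/8)
E
python3 go.py .548 -.298 .243 -161.8
```

```text
t 0.6 p [ 0.3994 -0.4594  0.2389] e [ 179.6172   -0.169  -158.7949] F [ 0.5527 -0.3943  0.171 ] M [-0.1501 -0.1534  0.0339] w 0.08747496727751095
world d [0.1486 0.1614 0.0041] units shift [-4.922   2.4193 -0.1001] turn units [ 0.0473 -0.0224  0.3756]
```

Request:
apply_moves:
  targets:
    - [[-1, 0.49, -0.05], [0, 0, 0.1], 87.6]
    - [[-1, 0.49, -0.05], [0, 0, 0.1], 87.6]
    - [[-1, 0.49, 0], [0, 0, 0.1], 87.6]
    - [[-1, 0.49, 0], [0, 0, 0.1], 87.6]
    - [[-0.7, 0.35, 0], [0, 0, 0], 87.6]

```text
time_s: 1.1
tcp_pos: [0.5501, -0.3, 0.2419]
eef_rot: [179.5, -0.3, -162.1]
contact_force: [0.9, -0.4, -0.2]
gripper_width: 0.0872
```

```bash
python3 go.py .548 -.298 .205 -161.8
```

```text
t 1.1 p [ 0.5501 -0.3     0.2419] e [ 179.5106   -0.2607 -162.067 ] F [ 0.9095 -0.4275 -0.1594] M [-0.1163 -0.013  -0.0134] w 0.08720484793707386
world d [-0.0021  0.002  -0.0369] units shift [0.0309 0.0571 0.9227] turn units [ 0.0613 -0.0324 -0.0335]
```

Request:
apply_moves:
  targets:
    - [[0.03, 0.05, 0.5], [0.06, -0.03, 0], 60]
    - [[0, 0, 0.4], [0, 0, 0], 60]
    - [[0, 0, 0], [0, 0, 0], 60]

```text
time_s: 1.4
tcp_pos: [0.5518, -0.2936, 0.2038]
eef_rot: [180.0, -0.0, -161.7]
contact_force: [-0.3, 0.0, 0.2]
gripper_width: 0.0694
```

```bash
python3 go.py .548 -.298 .150 -161.8
cat > crop.py <<'E'
import sys
from h import *
n,out,x0,y0,x1,y1,k,a=sys.argv[1:9]; x0,y0,x1,y1=map(int,(x0,y0,x1,y1))
c=cap(n)
cv2.imwrite(f'pics/{out}.png',cv2.resize(cv2.convertScaleAbs(c['img'][y0:y1,x0:x1],alpha=float(a)),None,fx=float(k),fy=float(k),interpolation=cv2.INTER_CUBIC))
E
python3 crop.py side g1 240 100 350 215 5 1; python3 crop.py top g1t 290 150 350 240 6 1.5
```

```text
t 1.4 p [ 0.5518 -0.2936  0.2038] e [ 179.9569   -0.0319 -161.708 ] F [-0.2517  0.0048  0.186 ] M [ 0.028   0.0287 -0.0028] w 0.069430062228393
world d [-0.0038 -0.0044 -0.0538] units shift [ 0.1241 -0.0766  1.3439] turn units [ 0.0054 -0.004   0.0115]
```

View pics/g1.png

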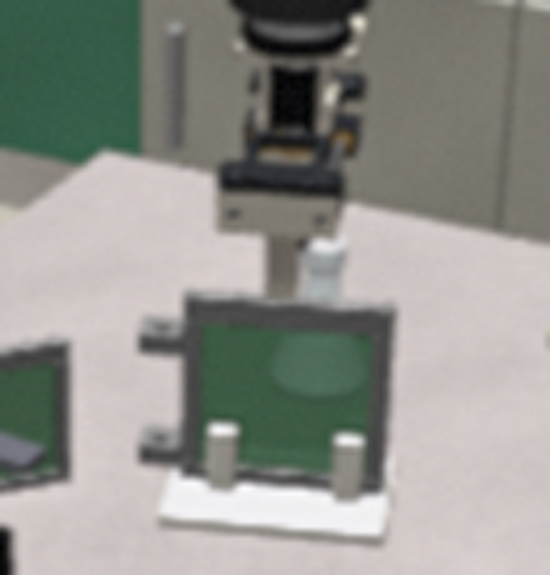

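View pics/g1t.png

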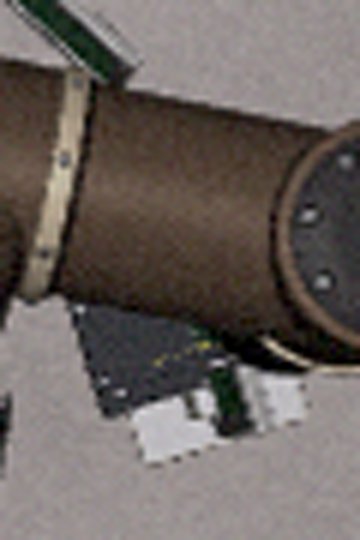

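Request:
apply_moves:
  targets:
    - [[0.12, -0.08, 0.5], [0, 0, 0], 60]
    - [[0, 0, 0.5], [0, 0, 0], 60]
    - [[0, 0, 0.34], [0, 0, 0], 60]
    - [[0, 0, 0], [0, 0, 0], 40]
  squeeze: 5

```text
time_s: 1.9
tcp_pos: [0.5505, -0.3018, 0.1556]
eef_rot: [-179.7, 0.4, -161.8]
contact_force: [-0.0, 0.8, 0.7]
gripper_width: 0.0561
```

```bash
python3 go.py .548 -.298 .150 -161.8;python3 crop.py side g2 240 100 350 215 5 1; python3 crop.py top g2t 290 150 350 240 6 1.5
```

```text
t 1.9 p [ 0.5505 -0.3018  0.1556] e [-179.6801    0.3791 -161.8339] F [-0.0136  0.8411  0.6594] M [0.0273 0.0481 0.0134] w 0.056092676633033384
world d [-0.0025  0.0038 -0.0056] units shift [0.0308 0.1101 0.1385] turn units [-0.04    0.0474 -0.0044]
```

View pics/g2.png

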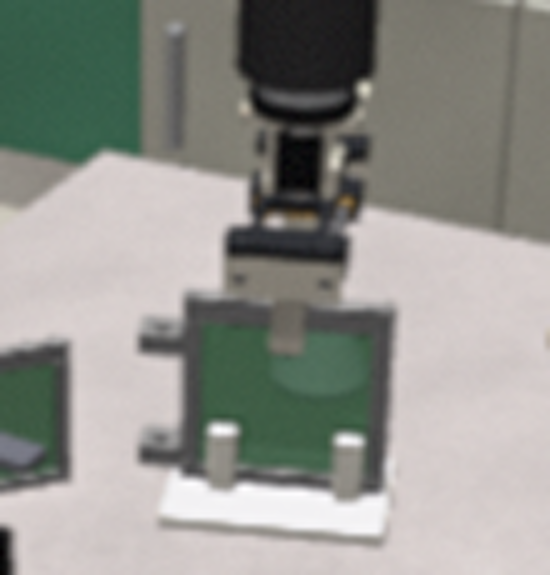

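Request:
apply_moves:
  targets:
    - [[0.04, 0.08, 0.14], [-0.04, 0.05, 0], 24]
    - [[0, 0, 0], [0, 0, 0], 24]
    - [[0, 0, 0], [0, 0, 0], 24]
    - [[0, 0, 0], [0, 0, 0], 16]
    - [[0, 0, 0], [0, 0, 0], 16]
  squeeze: 3

```text
time_s: 2.5
tcp_pos: [0.5506, -0.2999, 0.1548]
eef_rot: [-179.8, 0.3, -161.8]
contact_force: [-0.1, -1.2, 0.4]
gripper_width: 0.0177
```

```bash
python3 go.py .548 -.298 .150 -161.8;python3 crop.py side g3 240 100 350 215 5 1; python3 crop.py top g3t 290 150 350 240 6 1.5
```

```text
t 2.5 p [ 0.5506 -0.2999  0.1548] e [-179.7549    0.2827 -161.7713] F [-0.0571 -1.1502  0.4396] M [-0.0192 -0.0462 -0.0084] w 0.01769194394845837
world d [-0.0026  0.0019 -0.0048] units shift [0.0473 0.0651 0.1207] turn units [-0.0306  0.0353  0.0035]
```

View pics/g3.png

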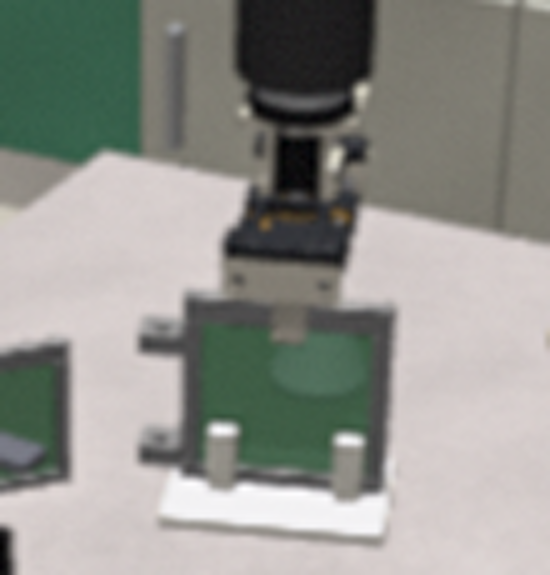

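View pics/g3t.png

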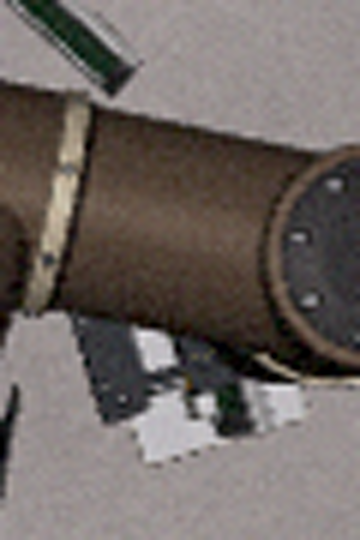

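Request:
apply_moves:
  targets:
    - [[0, 0, 0.2], [-0.04, 0.05, 0], 18]
    - [[0, 0, 0.12], [0, 0, 0], 18]
    - [[0, 0, 0], [0, 0, 0], 10]
    - [[0, 0, 0], [0, 0, 0], 10]
    - [[0, 0, 0], [0, 0, 0], 10]
  squeeze: 3

```text
time_s: 3.1
tcp_pos: [0.5506, -0.3001, 0.1406]
eef_rot: [179.9, -0.2, -161.8]
contact_force: [-0.6, -0.4, 1.9]
gripper_width: 0.0119
```

```bash
python3 go.py .548 -.298 .150 -161.8
```

```text
t 3.1 p [ 0.5506 -0.3001  0.1406] e [ 179.9022   -0.1919 -161.7654] F [-0.552  -0.3815  1.9373] M [-0.1723 -0.042  -0.06  ] w 0.011933940870417992
world d [-0.0026  0.0021  0.0094] units shift [ 0.0451  0.0714 -0.2349] turn units [ 0.0122 -0.024   0.0043]
```

Request:
apply_moves:
  targets:
    - [[0, 0, 0], [0, 0, 0], 22]
    - [[0, 0, -0.15], [0, 0, 0], 22]
    - [[0, 0, 0], [0, 0, 0], 22]
  squeeze: 3

```text
time_s: 3.4
tcp_pos: [0.5506, -0.3001, 0.1471]
eef_rot: [179.9, -0.2, -161.8]
contact_force: [0.2, -0.3, 0.5]
gripper_width: 0.022
```

```bash
python3 go.py .548 -.298 .150 -161.8
```

```text
t 3.4 p [ 0.5506 -0.3001  0.1471] e [ 179.8939   -0.1883 -161.7705] F [ 0.2384 -0.314   0.4941] M [ 0.0233 -0.0883 -0.012 ] w 0.02199754005715704
world d [-0.0026  0.0021  0.0029] units shift [ 0.0458  0.0698 -0.0717] turn units [ 0.0133 -0.0235  0.0037]
```

Good height. I'll close at 3 N, check, then grip harder.

Request:
apply_moves:
  targets:
    - [[0, 0, 0], [0, 0, 0], 8]
    - [[0, 0, 0], [0, 0, 0], 8]
    - [[0, 0, 0], [0, 0, 0], 8]
  squeeze: 3

```text
time_s: 3.7
tcp_pos: [0.5507, -0.3, 0.1476]
eef_rot: [179.9, -0.1, -161.8]
contact_force: [1.6, -0.0, -0.8]
gripper_width: 0.0121
```

```bash
python3 go.py .548 -.298 .150 -161.8
```

```text
t 3.7 p [ 0.5507 -0.3     0.1476] e [ 179.9125   -0.1423 -161.7744] F [ 1.553  -0.0064 -0.7895] M [-0.1542 -0.1322 -0.0169] w 0.012072470120800843
world d [-0.0027  0.002   0.0024] units shift [ 0.0495  0.07   -0.0602] turn units [ 0.0109 -0.0178  0.0032]
```

Request:
apply_moves:
  targets:
    - [[0, 0, 0], [0, 0, 0], 4]
    - [[0, 0, 0], [0, 0, 0], 4]
    - [[0, 0, -0.2], [0, 0, 0], 4]
  squeeze: 25

```text
time_s: 4.0
tcp_pos: [0.5498, -0.2996, 0.1544]
eef_rot: [179.8, -0.3, -161.8]
contact_force: [0.5, -0.1, -3.3]
gripper_width: 0.0115
```

```bash
python3 go.py .548 -.298 .150 -161.8; python3 crop.py side g4 240 100 350 215 5 1
```

```text
t 4.0 p [ 0.5498 -0.2996  0.1544] e [ 179.8081   -0.2673 -161.7895] F [ 0.5452 -0.0641 -3.3311] M [-0.2755 -0.0754  0.0013] w 0.011544018995167661
world d [-0.0018  0.0016 -0.0044] units shift [0.0292 0.0523 0.1099] turn units [ 0.024  -0.0334  0.0013]
```

View pics/g4.png

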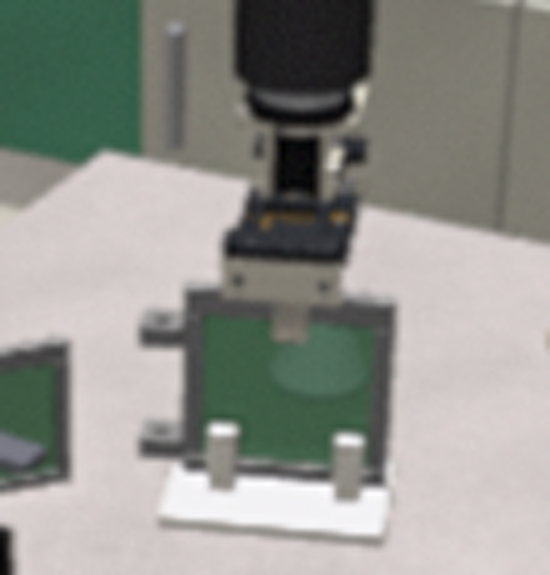

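Request:
apply_moves:
  targets:
    - [[0, 0, -0.4], [0, 0, 0], 4]
    - [[0, 0, -0.5], [0, 0, 0], 4]
    - [[0, 0, -0.5], [0, 0, 0], 4]
    - [[0, 0, -0.6], [0, 0, 0], 4]
    - [[0, 0, -0.7], [0, 0, 0], 4]

```text
time_s: 4.55
tcp_pos: [0.5485, -0.2993, 0.2641]
eef_rot: [179.6, -0.6, -161.8]
contact_force: [0.5, 0.5, -2.0]
gripper_width: 0.012
```

```bash
python3 go.py .45 -.25 .27 176.35; python3 crop.py side g5 120 50 350 225 3.4 1
python3 - <<'E'
from h import *
c=load('top')
for p in [(424,210),(467,247),(445,228)]: print(onz(c,p[0]/1.5,p[1]/1.5,.1))
E
```

```text
t 4.55 p [ 0.5485 -0.2993  0.2641] e [ 179.5803   -0.5904 -161.8053] F [ 0.5279  0.4953 -1.9847] M [-0.0487 -0.1158  0.024 ] w 0.011971041649620474
world d [-0.0985  0.0493  0.0059] units shift [ 1.9556  1.9404 -0.1135] turn units [ 0.0378 -0.0829  2.7303]
[ 0.77634024 -0.14149882  0.1       ]
[ 0.68738138 -0.24810725  0.1       ]
[ 0.7329207  -0.19369686  0.1       ]
```

View pics/g5.png

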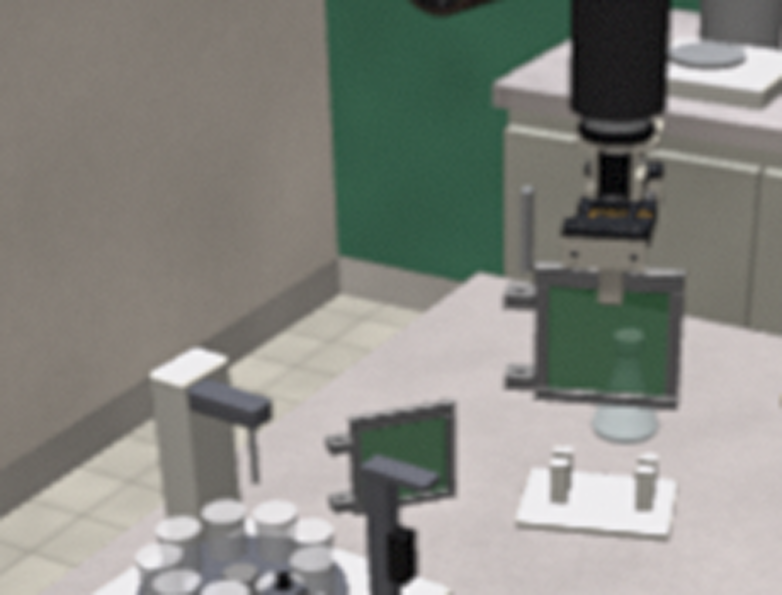

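Request:
apply_moves:
  targets:
    - [[0.65, 0.6, 0], [0.01, -0.03, 0.6], 4]
    - [[0.7, 0.6, 0], [0.01, -0.03, 0.7], 4]
    - [[0.7, 0.65, 0], [0.01, 0, 0.7], 4]
    - [[0.3, 0.9, 0], [0, 0, 0.5], 4]
    - [[0, 1, 0], [0, 0, 0.1], 4]

```text
time_s: 5.1
tcp_pos: [0.4393, -0.1716, 0.2705]
eef_rot: [-179.9, 0.4, 176.3]
contact_force: [1.3, 0.1, -2.2]
gripper_width: 0.0121
```

```bash
python3 go.py .44 .185 .27 176.35
```

```text
t 5.1 p [ 0.4393 -0.1716  0.2705] e [-179.8664    0.37    176.2507] F [ 1.3204  0.0694 -2.1662] M [ 0.021  -0.0869 -0.0039] w 0.01213290325316868
world d [ 0.0007  0.3566 -0.0005] units shift [ 0.5665  8.8961 -0.0126] turn units [-0.0167  0.0462 -0.0125]
```

Request:
apply_moves:
  targets:
    - [[0.07, 1, 0], [0, 0, 0], 4]
    - [[0.07, 1, 0], [0, 0, 0], 4]
    - [[0.07, 1, 0], [0, 0, 0], 4]
    - [[0.07, 1, 0], [0, 0, 0], 4]
    - [[0.07, 1, 0], [0, 0, 0], 4]

```text
time_s: 5.6
tcp_pos: [0.4357, 0.0356, 0.2723]
eef_rot: [180.0, 0.7, 176.0]
contact_force: [0.3, -0.8, -1.7]
gripper_width: 0.0114
```

```bash
python3 go.py .44 .185 .22 176.35
```

```text
t 5.6 p [0.4357 0.0356 0.2723] e [179.9605   0.6535 176.0273] F [ 0.2661 -0.7741 -1.6882] M [-0.0017 -0.1473 -0.0306] w 0.011438159368298985
world d [ 0.0043  0.1494 -0.0523] units shift [0.1666 3.7316 1.3073] turn units [ 0.0047  0.0817 -0.0403]
```

Request:
apply_moves:
  targets:
    - [[0.05, 0.95, 0], [0, 0.05, -0.04], 4]
    - [[0.05, 0.9, 0.2], [0, 0.03, 0], 4]
    - [[0.05, 0.9, 0.3], [0, 0, 0], 4]
    - [[0, 0.6, 0.5], [0, 0, 0], 4]
    - [[0, 0, 0], [0, 0, 0], 4]

```text
time_s: 6.1
tcp_pos: [0.4369, 0.1801, 0.2336]
eef_rot: [179.7, 0.2, 176.7]
contact_force: [-0.2, -0.2, -1.9]
gripper_width: 0.0118
```

```bash
python3 go.py .46 .185 .215 176.35; python3 crop.py side h1 170 130 330 280 5 1;python3 crop.py top h1t 170 130 250 260 5 1.3
```

```text
t 6.1 p [0.4369 0.1801 0.2336] e [179.6643   0.241  176.6617] F [-0.2218 -0.2099 -1.8505] M [-0.107   0.0786  0.0207] w 0.011840646697361835
world d [ 0.0231  0.0049 -0.0186] units shift [-0.5675  0.1538  0.4688] turn units [0.042  0.03   0.0391]
```

View pics/h1.png

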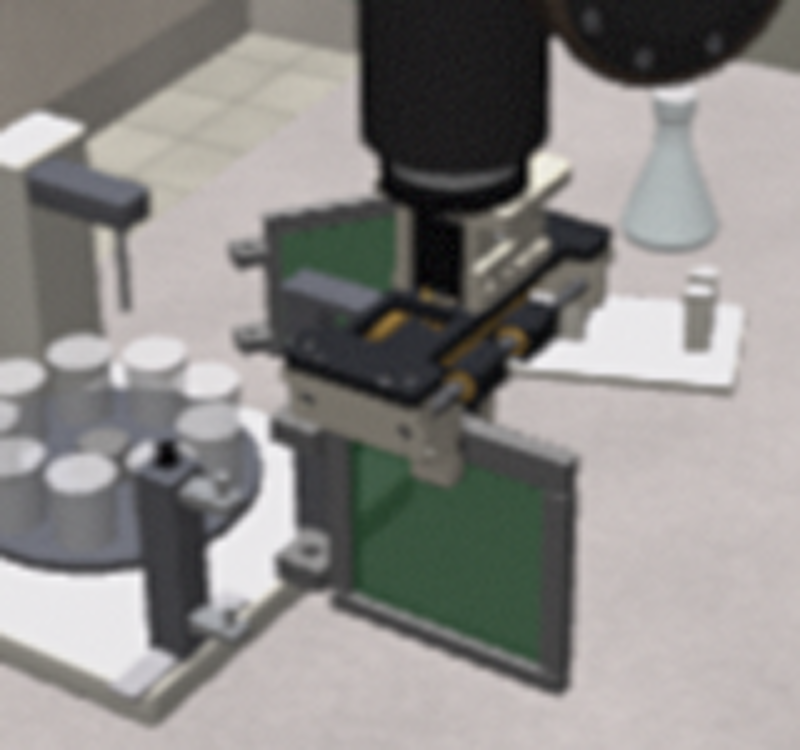

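View pics/h1t.png

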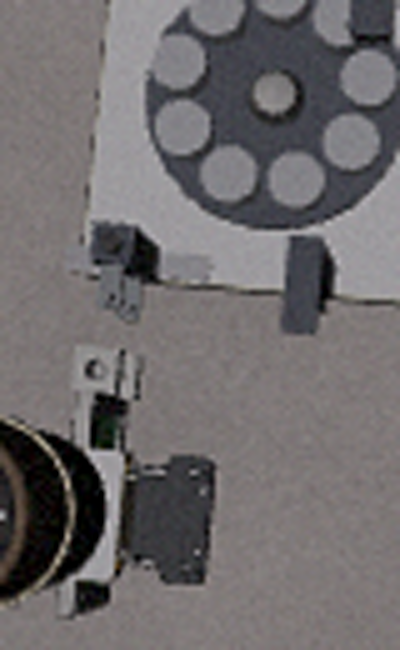

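Run:
```python
from h import *
np.set_printoptions(precision=4,suppress=True)
c=load('top');s=load('side')
gz=.2336-.1355
tcp=np.array([.4369,.1801])
h1=onz(s,170+310/5,130+551/5,gz+.031); h2=onz(c,170+95/5-.0,130+368/5,gz+.121)
print('hole side',h1,'top',h2)
yaw=np.radians(176.66-180); d=np.array([np.cos(yaw),np.sin(yaw)])
print('nominal hole if centred grip',tcp+d*.088)
for h in (h1,h2):
    e=h[:2]-tcp; print('along',e@d,'cross',e@[-d[1],d[0]])
print('pins side',onz(s,214.6,224.75,.164),onz(s,216,252.2,.074),'top',onz(c,180+195/16,165+400/16,.164),onz(c,180+262/16,165+435/16,.074))
def crop(n,c,x0,y0,x1,y1,k,a=.8): cv2.imwrite(f'pics/{n}.png',cv2.resize(cv2.convertScaleAbs(c['img'][y0:y1,x0:x1],alpha=a),None,fx=k,fy=k,interpolation=cv2.INTER_CUBIC))
crop('h2',s,195,210,260,265,12,1); crop('h2t',c,180,170,210,220,12,1.5)
```

```text
hole side [0.5258 0.1784 0.1291] top [0.5268 0.1738 0.2191]
nominal hole if centred grip [0.5248 0.175 ]
along 0.08881886542746113 cross 0.003437307006293582
along 0.0901125157604291 cross -0.001071075705685124
pins side [0.5798 0.1799 0.164 ] [0.5771 0.1852 0.074 ] top [0.5777 0.1738 0.164 ] [0.578  0.1726 0.074 ]
```

View pics/h2.png

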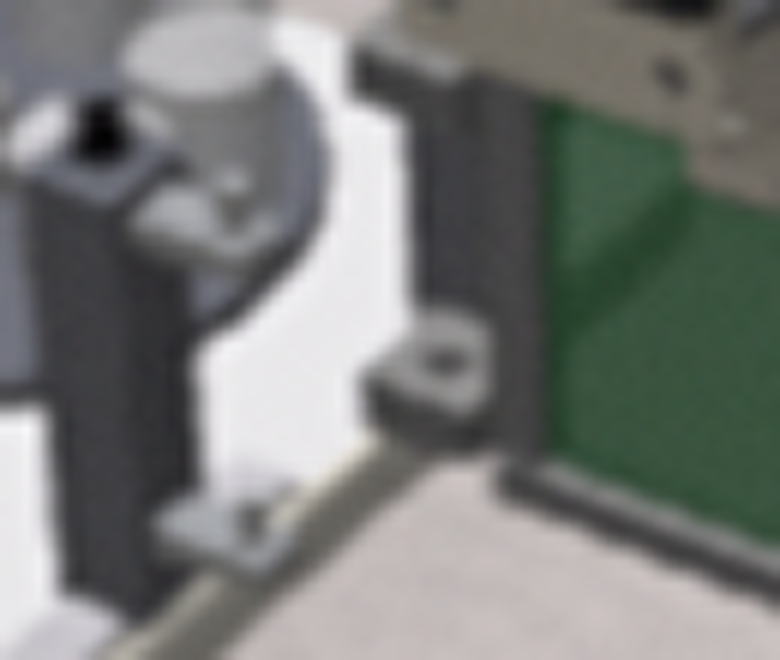

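View pics/h2t.png

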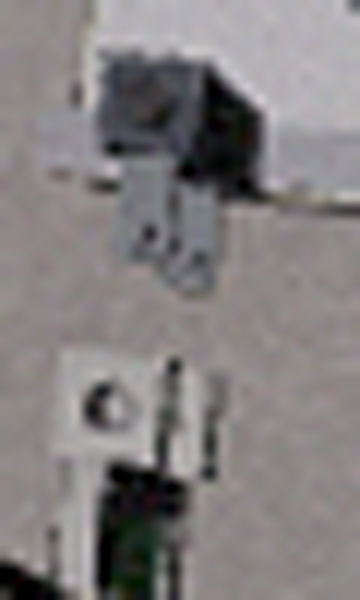

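Request:
apply_moves:
  targets:
    - [[-0.2, 0.05, 0.35], [0.04, 0.03, 0.04], 4]
    - [[-0.3, 0.03, 0.25], [0, 0, 0], 4]
    - [[-0.3, 0, 0.1], [0, 0, 0], 4]
    - [[0, 0, 0], [0, 0, 0], 4]

```text
time_s: 6.6
tcp_pos: [0.4731, 0.1781, 0.2101]
eef_rot: [179.8, 0.4, 176.2]
contact_force: [0.4, -0.9, -1.6]
gripper_width: 0.0119
```

```bash
python3 go.py .489 .182 .2055 176.35
```

```text
t 6.6 p [0.4731 0.1781 0.2101] e [179.7581   0.3547 176.2451] F [ 0.4126 -0.8738 -1.6189] M [-0.0868 -0.0904 -0.0142] w 0.011941373794390593
world d [ 0.0159  0.0039 -0.0046] units shift [-0.3888  0.1239  0.1175] turn units [ 0.0302  0.0444 -0.013 ]
```

Request:
apply_moves:
  targets:
    - [[-0.2, 0.08, 0.06], [0.03, 0.04, 0], 4]
    - [[-0.15, 0.04, 0], [0.02, 0.02, 0], 4]
    - [[0, 0, 0], [0, 0, 0], 4]

```text
time_s: 6.9
tcp_pos: [0.4898, 0.1812, 0.2085]
eef_rot: [-179.8, -0.1, 176.1]
contact_force: [0.1, -0.5, -2.9]
gripper_width: 0.012
```

```bash
python3 go.py .489 .182 .2055 176.35;  python3 crop.py side h3 195 200 260 265 12 1;python3 crop.py top h3t 180 170 210 220 12 1.5
```

```text
t 6.9 p [0.4898 0.1812 0.2085] e [-179.8407   -0.1107  176.1203] F [ 0.1457 -0.5274 -2.9076] M [-0.0226 -0.0512 -0.0343] w 0.012041972738793564
world d [-0.0008  0.0008 -0.003 ] units shift [0.0201 0.0197 0.0749] turn units [-0.0199 -0.0139 -0.0287]
```

View pics/h3.png

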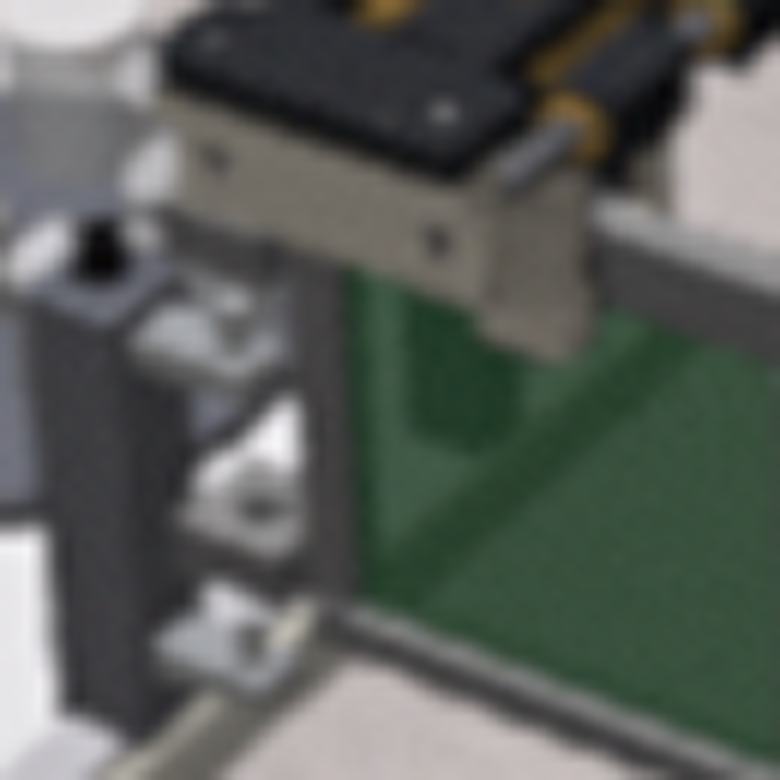

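View pics/h3t.png

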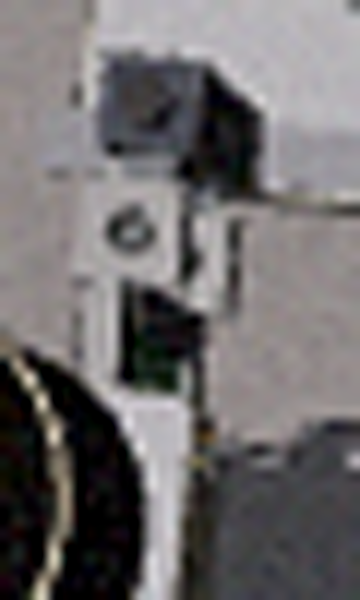

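Run:
```python
from h import *
np.set_printoptions(precision=4,suppress=True)
c=load('top');s=load('side')
pl=onz(s,195+252/12,200+626/12,.074); pu=onz(s,195+236/12,200+305/12,.164)
h=onz(s,195+258/12,200+503/12,.104)
print('side pins',pl,pu,'hole',h,'proj of pin at .104',(proj(s,np.r_[pl[:2],.104])-[195,200])*12)
ht=onz(c,180+130/12,170+228/12,.194)
print('top hole',ht, 'pin upper before', onz(c,180+150/12,170+238/12,.164))
# top post: centre along y at z .17, from this picture
for p in [(100,70),(197,75),(190,165),(103,155)]: print('post',onz(c,180+p[0]/12,170+p[1]/12,.17))
cr=s['img'][225:270,200:235]; cv2.imwrite('pics/h4.png',cv2.resize(cr,None,fx=17,fy=13,interpolation=cv2.INTER_NEAREST))
```

```text
side pins [0.5771 0.1851 0.074 ] [0.5778 0.1826 0.164 ] hole [0.579 0.177 0.104] proj of pin at .104 [245.625  523.3369]
top hole [0.5784 0.1737 0.194 ] pin upper before [0.5784 0.1728 0.164 ]
post [0.6265 0.1884 0.17  ]
post [0.6258 0.16   0.17  ]
post [0.5994 0.161  0.17  ]
post [0.6017 0.1865 0.17  ]
```

View pics/h4.png

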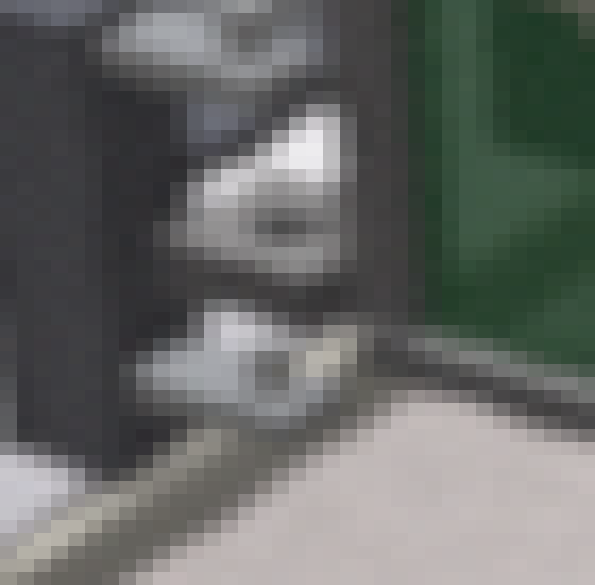

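Run:
```python
from h import *
s=load('side')
k=16;x0,y0=200,215
im=cv2.resize(s['img'][y0:y0+48,x0:x0+35],None,fx=k,fy=k*.75,interpolation=cv2.INTER_CUBIC)
im=cv2.convertScaleAbs(im,alpha=1.15)
def P(p): q=proj(s,p); return (int((q[0]+.5-x0)*k),int((q[1]+.5-y0)*k*.75))
for y,col in ((.1765,(0,0,255)),(.1825,(255,0,0))):
  for zb in (.06,.15):
    cv2.line(im,P([.5785,y,zb]),P([.5785,y,zb+.014]),col,1)
    for z in (zb,zb+.014):
      pts=[P([.5785+.00375*np.cos(a),y+.00375*np.sin(a),z]) for a in np.linspace(0,6.28,16)]
      cv2.polylines(im,[np.array(pts)],True,col,1)
cv2.imwrite('pics/h5.png',im)
```

```text
(no output)
```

View pics/h5.png

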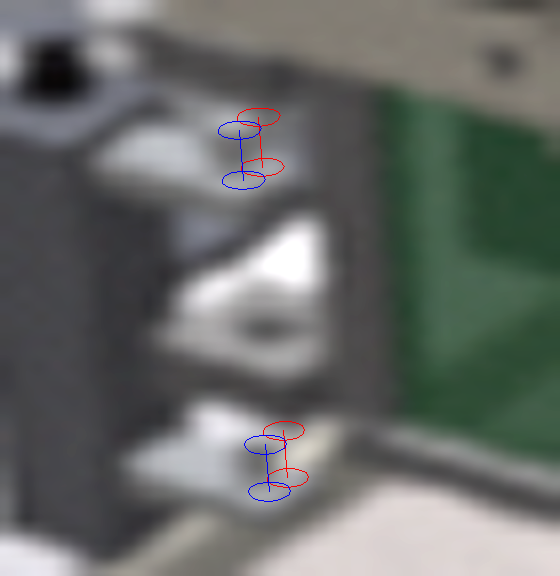

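Request:
apply_moves:
  targets:
    - [[-0.05, 0.03, 0.1], [-0.02, -0.01, -0.03], 4]
    - [[-0.02, 0.01, 0.1], [0, 0, 0], 4]
    - [[0, 0, 0], [0, 0, 0], 4]

```text
time_s: 7.3
tcp_pos: [0.4913, 0.1826, 0.2]
eef_rot: [179.9, -0.0, 176.4]
contact_force: [-0.3, -0.3, -2.6]
gripper_width: 0.0116
```

```bash
python3 go.py .4915 .182 .2 176.35
```

```text
t 7.3 p [0.4913 0.1826 0.2   ] e [179.9496  -0.0363 176.4206] F [-0.2789 -0.2537 -2.6261] M [-0.0856  0.0457  0.0078] w 0.011556583473059736
world d [ 0.0002 -0.0006  0.    ] units shift [-0.0047 -0.0138 -0.0009] turn units [ 0.0063 -0.0045  0.0088]
```

Good. Block undersides are about 5 mm above the pin tops, so I'll lower slowly and watch the force.

Request:
apply_moves:
  targets:
    - [[0, 0, 0.06], [0, 0, 0], 4]
    - [[0, 0, 0.06], [0, 0, 0], 4]
    - [[0, 0, 0.04], [0, 0, 0], 4]

```text
time_s: 7.6
tcp_pos: [0.4912, 0.1827, 0.1934]
eef_rot: [179.9, -0.0, 176.4]
contact_force: [0.7, 0.4, -1.5]
gripper_width: 0.0121
```

```bash
python3 go.py .4915 .182 .194 176.35;  python3 crop.py side h6 195 200 260 265 12 1;python3 crop.py top h6t 180 170 210 220 12 1.5
```

```text
t 7.6 p [0.4912 0.1827 0.1934] e [179.9314  -0.0085 176.4492] F [ 0.6824  0.4347 -1.4529] M [-0.0077 -0.3463 -0.0005] w 0.012085697238011573
world d [ 0.0003 -0.0007  0.0006] units shift [-0.009  -0.018  -0.0158] turn units [ 0.0086 -0.0011  0.0124]
```

View pics/h6.png

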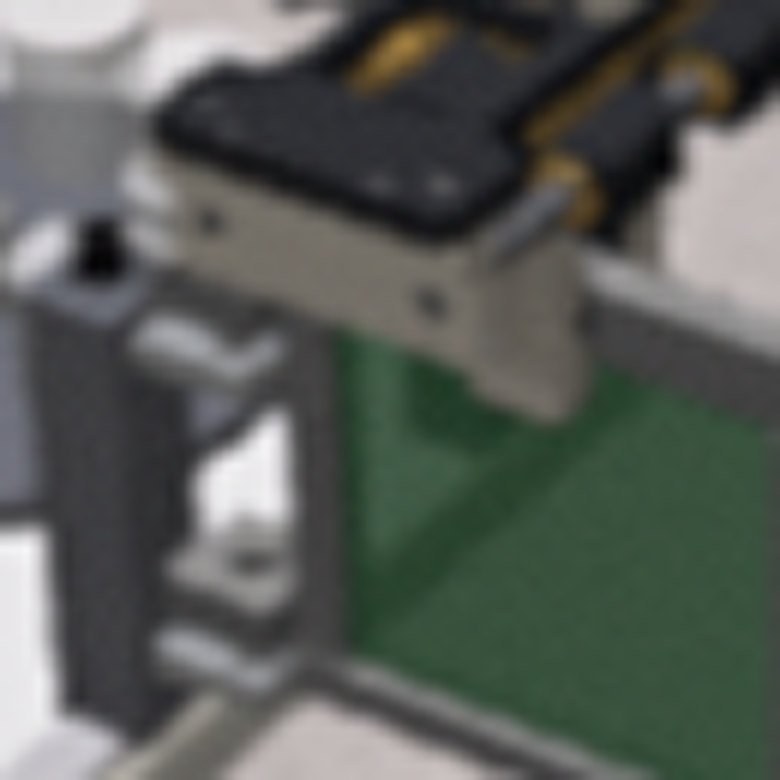

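View pics/h6t.png

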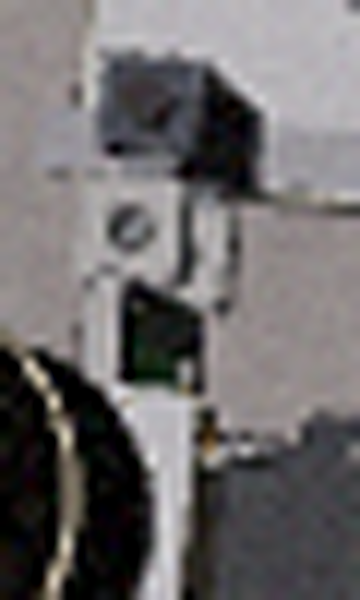

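Request:
apply_moves:
  targets:
    - [[0, 0, 0.05], [0, 0, 0], 4]
    - [[0, 0, 0.02], [0, 0, 0], 4]

```text
time_s: 7.9
tcp_pos: [0.4915, 0.1831, 0.1906]
eef_rot: [179.9, 0.0, 176.5]
contact_force: [0.6, 0.1, -1.7]
gripper_width: 0.012
```

```bash
python3 go.py .4915 .182 .194 176.35
```

```text
t 7.9 p [0.4915 0.1831 0.1906] e [179.9012   0.0202 176.4636] F [ 0.5593  0.0742 -1.7267] M [ 0.0335 -0.0286  0.0091] w 0.011995388882588737
world d [ 0.     -0.0011  0.0034] units shift [-0.0029 -0.026  -0.0855] turn units [0.0124 0.0025 0.0142]
```

Request:
apply_moves:
  targets:
    - [[0, 0, 0.05], [0, 0, 0], 4]
    - [[0, 0, 0.05], [0, 0, 0], 4]
    - [[0, 0, 0.02], [0, 0, 0], 4]

```text
time_s: 8.2
tcp_pos: [0.4915, 0.1831, 0.1854]
eef_rot: [179.9, 0.0, 176.5]
contact_force: [-0.2, 0.7, -1.8]
gripper_width: 0.0118
```

```bash
python3 go.py .4915 .182 .1805 176.35
```

```text
t 8.2 p [0.4915 0.1831 0.1854] e [179.8967   0.0249 176.4599] F [-0.1779  0.6779 -1.7842] M [ 0.0837 -0.1022  0.0571] w 0.011767144673660242
world d [ 0.     -0.0011 -0.0049] units shift [-0.002  -0.0265  0.123 ] turn units [0.0129 0.0031 0.0137]
```

Request:
apply_moves:
  targets:
    - [[0, 0, 0.05], [0, 0, 0], 4]
    - [[0, 0, 0.04], [0, 0, 0], 4]
    - [[0, 0, 0.0], [0, 0, 0], 4]

```text
time_s: 8.5
tcp_pos: [0.4915, 0.183, 0.1814]
eef_rot: [179.9, 0.0, 176.5]
contact_force: [1.2, 0.2, -1.3]
gripper_width: 0.0118
```

```bash
python3 go.py .4915 .182 .1805 176.35;python3 crop.py side h7 195 200 260 265 12 1;python3 crop.py top h7t 180 170 210 220 12 1.5
```

```text
t 8.5 p [0.4915 0.183  0.1814] e [179.903    0.0227 176.4612] F [ 1.1869  0.2491 -1.2601] M [ 0.1446 -0.0213  0.0461] w 0.011799135961872315
world d [-0.     -0.001  -0.0009] units shift [-0.0015 -0.0261  0.0214] turn units [0.0121 0.0028 0.0139]
```

View pics/h7.png

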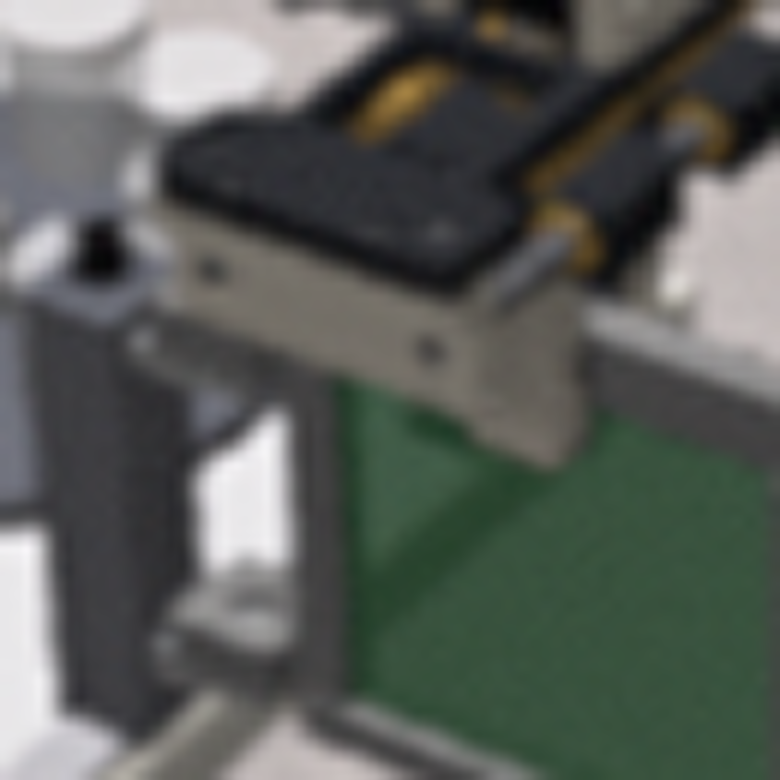

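View pics/h7t.png

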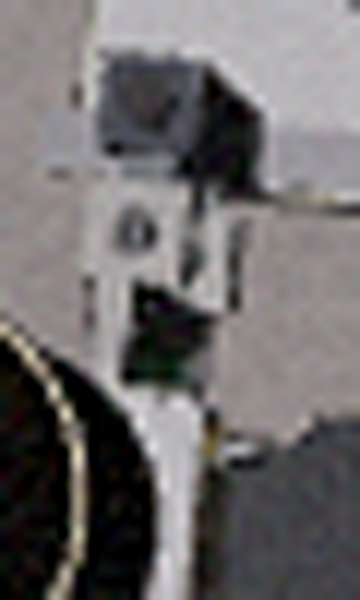

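Request:
apply_moves:
  targets:
    - [[0, 0, 0.03], [0, 0, 0], 4]
    - [[0, 0, 0.02], [0, 0, 0], 4]
    - [[0, 0, 0.0], [0, 0, 0], 4]
  squeeze: 12

```text
time_s: 8.9
tcp_pos: [0.4916, 0.1831, 0.1799]
eef_rot: [179.9, 0.0, 176.5]
contact_force: [-0.1, -0.0, -1.1]
gripper_width: 0.012
```

```bash
python3 go.py .4915 .182 .1805 176.35
```

```text
t 8.9 p [0.4916 0.1831 0.1799] e [179.8903   0.0454 176.4667] F [-0.1399 -0.0225 -1.1259] M [-0.076  -0.0648 -0.0209] w 0.012024091903562488
world d [-0.0001 -0.0011  0.0006] units shift [-0.0004 -0.0273 -0.0146] turn units [0.0137 0.0057 0.0146]
```

Request:
apply_moves:
  targets:
    - [[0, 0, 0.03], [0, 0, 0], 4]
    - [[0, 0, 0.0], [0, 0, 0], 4]
  squeeze: 6

```text
time_s: 9.1
tcp_pos: [0.4916, 0.1831, 0.1789]
eef_rot: [179.9, 0.1, 176.5]
contact_force: [-0.5, 0.6, -0.9]
gripper_width: 0.0122
```

```bash
python3 go.py .4915 .182 .1805 176.35
```

```text
t 9.1 p [0.4916 0.1831 0.1789] e [179.8811   0.0599 176.4701] F [-0.457   0.6016 -0.9134] M [-0.0422 -0.1172  0.0372] w 0.012219357572868518
world d [-0.0001 -0.0011  0.0016] units shift [-0.0003 -0.0272 -0.0396] turn units [0.0149 0.0075 0.015 ]
```

Request:
apply_moves:
  targets:
    - [[0, 0, 0.03], [0, 0, 0], 4]
    - [[0, 0, 0.0], [0, 0, 0], 4]
  squeeze: 4

```text
time_s: 9.3
tcp_pos: [0.4915, 0.1831, 0.178]
eef_rot: [179.9, 0.1, 176.5]
contact_force: [-0.5, 0.1, -1.5]
gripper_width: 0.0117
```

```bash
python3 go.py .4915 .182 .1805 176.35
```

```text
t 9.3 p [0.4915 0.1831 0.178 ] e [179.875    0.0658 176.4754] F [-0.5139  0.092  -1.5223] M [ 0.0028  0.1169 -0.0181] w 0.011681619522982172
world d [ 0.     -0.0011  0.0025] units shift [-0.0018 -0.027  -0.0618] turn units [0.0156 0.0082 0.0157]
```

```bash
python3 crop.py side h8 195 200 260 265 12 1
```

```text
(no output)
```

View pics/h8.png

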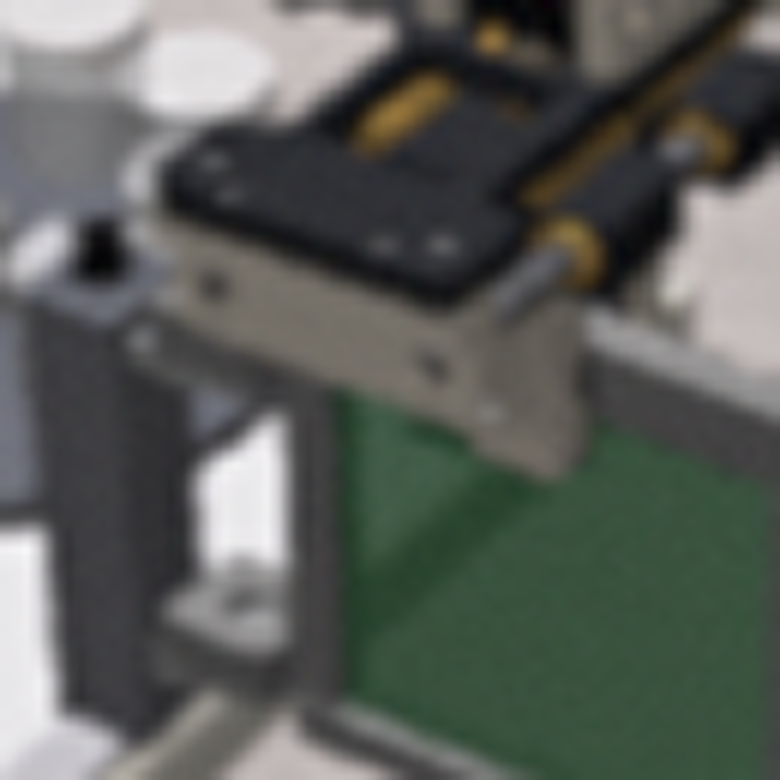

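The gripper moved down but the gate stayed put, so the blocks are seated. Releasing.

Request:
apply_moves:
  targets:
    - [[0, 0, 0], [0, 0, 0], 20]
    - [[0, 0, 0], [0, 0, 0], 34]
    - [[0, 0, 0], [0, 0, 0], 40]
    - [[0, 0, 0], [0, 0, 0], 40]

```text
time_s: 9.75
tcp_pos: [0.4922, 0.1832, 0.178]
eef_rot: [179.9, 0.1, 176.5]
contact_force: [0.0, -0.1, -0.1]
gripper_width: 0.0375
```

```bash
python3 go.py .4915 .182 .1805 176.35;python3 crop.py side h9 170 150 330 290 5 1
```

```text
t 9.75 p [0.4922 0.1832 0.178 ] e [179.8585   0.124  176.4734] F [ 0.0193 -0.0545 -0.0798] M [-0.0371 -0.0143  0.058 ] w 0.03753692976032045
world d [-0.0007 -0.0012  0.0025] units shift [ 0.0147 -0.0312 -0.0629] turn units [0.0177 0.0155 0.0154]
```

View pics/h9.png

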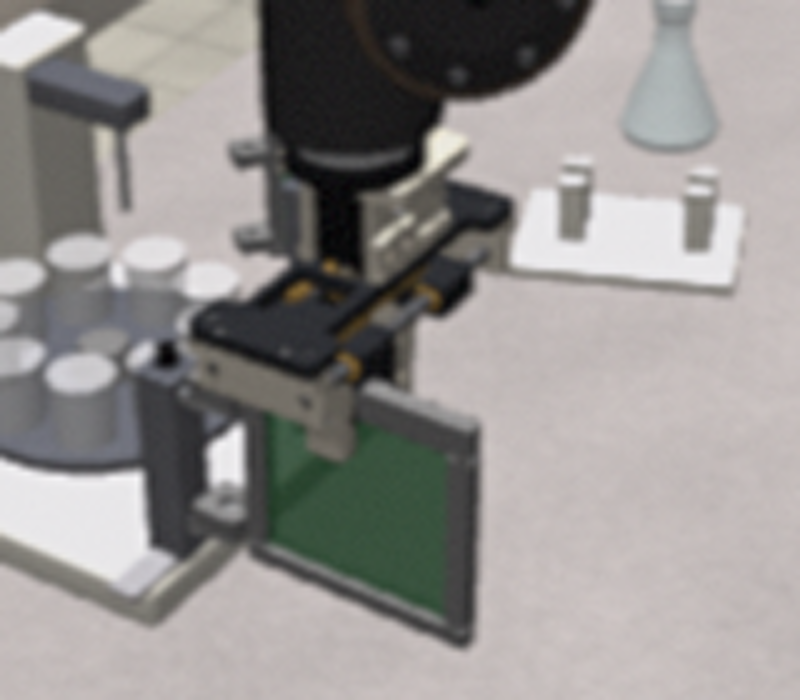

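Side view: the gate hangs open on both pins with the fingers clear of it. Next I'll raise the tool, move to the +y side and close the fingers to push.

Request:
apply_moves:
  targets:
    - [[0, 0, -0.4], [0, 0, 0], 40]
    - [[0, 0, -0.6], [0, 0, 0], 40]
    - [[0, 0, -0.7], [0, 0, 0], 40]
    - [[0, 0, -0.2], [0, 0, 0], 20]
    - [[-0.1, 0.5, 0], [0, 0, 0], 0]

```text
time_s: 10.3
tcp_pos: [0.4965, 0.2014, 0.2561]
eef_rot: [179.9, 0.0, 176.4]
contact_force: [0.0, 0.8, -0.2]
gripper_width: 0.0293
```

```bash
python3 go.py .5075 .225 .25 176.35
```

```text
t 10.3 p [0.4965 0.2014 0.2561] e [179.9458   0.0291 176.3831] F [ 0.0004  0.7983 -0.2172] M [-0.0029 -0.1163 -0.0172] w 0.029265880224559424
world d [ 0.011   0.0236 -0.0061] units shift [-0.237   0.6065  0.1534] turn units [0.0068 0.0036 0.0041]
```

Request:
apply_moves:
  targets:
    - [[-0.2, 0.55, 0], [0, 0, 0], 0]
    - [[-0.03, 0.15, 0], [0, 0, 0], 0]
    - [[0, 0, 0], [0, 0, 0], 0]
    - [[0, 0, 0], [0, 0, 0], 0]
  squeeze: 10

```text
time_s: 10.7
tcp_pos: [0.5078, 0.2321, 0.2541]
eef_rot: [180.0, -0.1, 176.4]
contact_force: [0.2, -0.8, 0.3]
gripper_width: 0.0017
```

```bash
python3 go.py .5075 .225 .177 176.35;python3 crop.py side i1 160 130 330 290 4.7 1;python3 crop.py top i1t 150 130 270 260 5 1.4
```

```text
t 10.7 p [0.5078 0.2321 0.2541] e [179.9828  -0.0537 176.4293] F [ 0.1974 -0.8037  0.2718] M [-0.0281 -0.0661 -0.0125] w 0.0017129535877879274
world d [-0.0003 -0.0071 -0.0771] units shift [-0.0058 -0.179   1.9277] turn units [ 0.0021 -0.0067  0.0099]
```

View pics/i1.png

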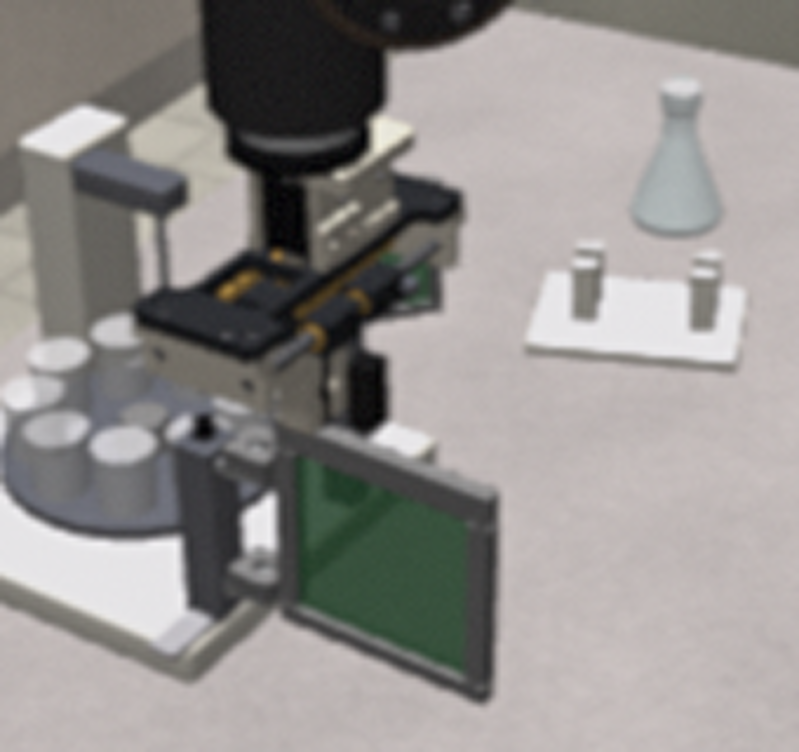

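View pics/i1t.png

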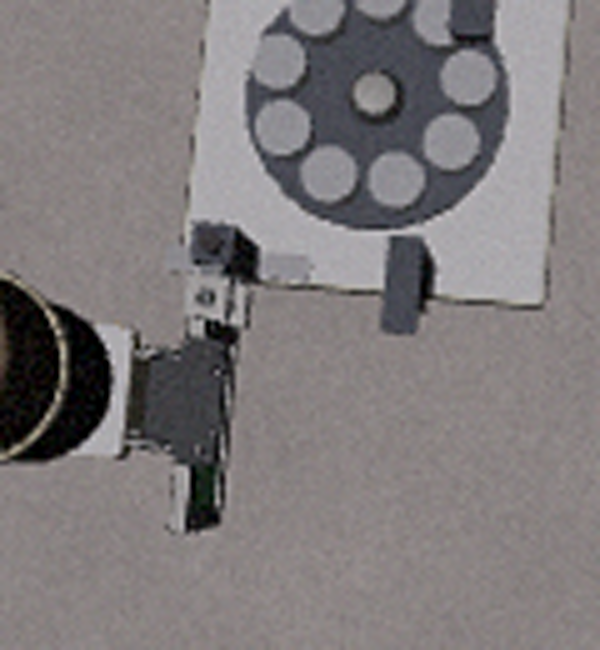

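Request:
apply_moves:
  targets:
    - [[0, 0, 0.4], [0, 0, 0], 0]
    - [[0, 0, 0.5], [0, 0, 0], 0]
    - [[0, 0, 0.5], [0, 0, 0], 0]
    - [[0, 0, 0.35], [0, 0, 0], 0]
    - [[0, 0, 0], [0, 0, 0], 0]

```text
time_s: 11.3
tcp_pos: [0.5072, 0.2294, 0.1831]
eef_rot: [179.9, 0.0, 176.3]
contact_force: [0.1, -0.8, 0.4]
gripper_width: 0.0004
```

```bash
python3 go.py .5075 .212 .177 176.35;python3 crop.py side i2 160 130 330 290 4.7 1
```

```text
t 11.3 p [0.5072 0.2294 0.1831] e [179.8933   0.0387 176.2972] F [ 0.1027 -0.7579  0.4032] M [-0.0631  0.0205 -0.0126] w 0.0003628959283365212
world d [ 0.0003 -0.0174 -0.0061] units shift [-0.0358 -0.433   0.1516] turn units [ 0.0133  0.0048 -0.0066]
```

View pics/i2.png

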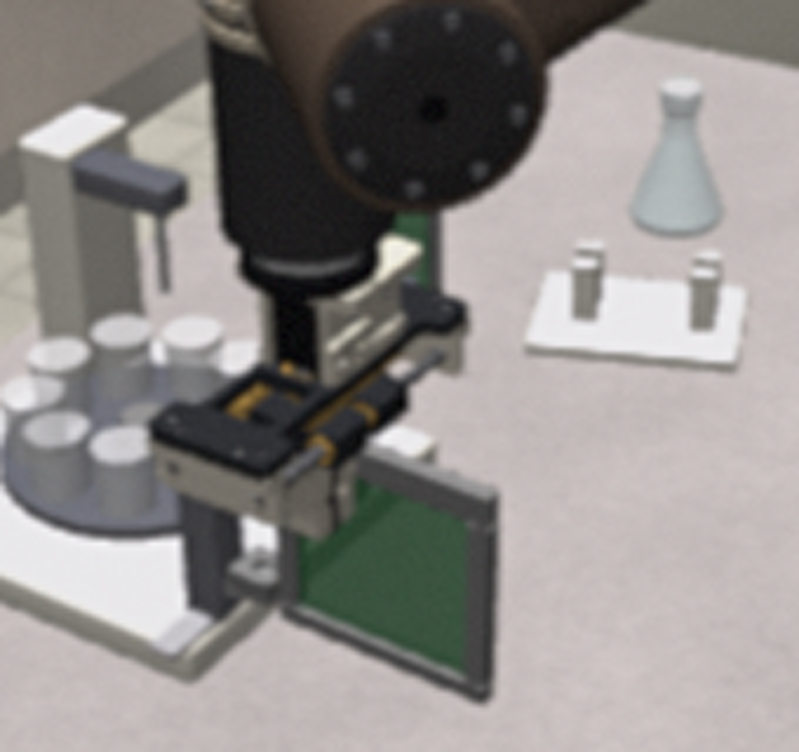

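Request:
apply_moves:
  targets:
    - [[0, -0.3, 0], [0, 0, 0], 0]
    - [[0, -0.22, 0], [0, 0, 0], 0]
    - [[0, -0.2, 0], [0, 0, 0], 0]
    - [[0, -0.2, 0], [0, 0, 0], 0]
    - [[0, -0.1, 0], [0, 0, 0], 0]

```text
time_s: 11.85
tcp_pos: [0.506, 0.1861, 0.1876]
eef_rot: [179.7, 0.3, 176.3]
contact_force: [-0.7, 0.2, 0.3]
gripper_width: 0.0005
```

```bash
python3 go.py .50 .166 .183 176.35;python3 crop.py top i3t 150 130 270 260 5 1.4
```

```text
t 11.85 p [0.506  0.1861 0.1876] e [179.6727   0.3359 176.318 ] F [-0.6935  0.2127  0.2593] M [-0.0039 -0.0469  0.0192] w 0.0005205255907679749
world d [-0.006  -0.0201 -0.0046] units shift [ 0.1177 -0.5121  0.1119] turn units [ 0.0409  0.042  -0.0039]
```

View pics/i3t.png

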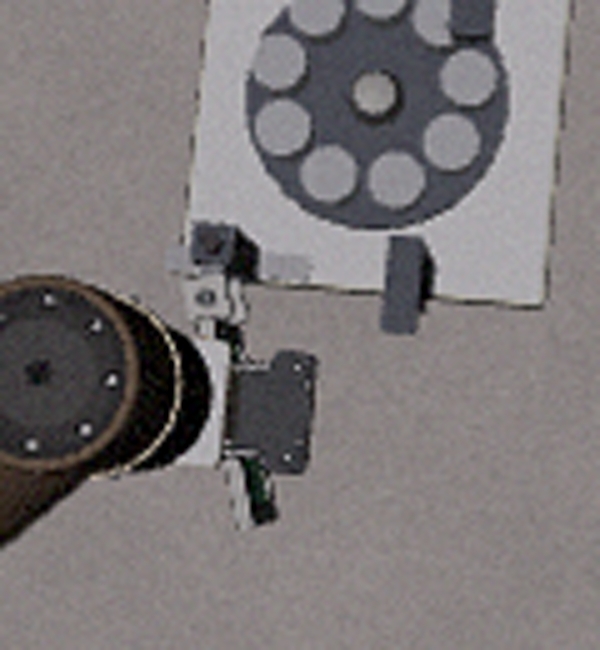

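Request:
apply_moves:
  targets:
    - [[0.05, -0.2, 0.05], [0.04, 0.04, 0], 0]
    - [[0, -0.22, 0.05], [0, 0, 0], 0]
    - [[-0.06, -0.2, 0.02], [0, 0, 0], 0]
    - [[-0.1, -0.2, 0.02], [0, 0, 0], 0]
    - [[-0.12, -0.2, 0.02], [0, 0, 0], 0]

```text
time_s: 12.4
tcp_pos: [0.5128, 0.1421, 0.181]
eef_rot: [180.0, 0.0, 176.4]
contact_force: [0.7, 0.6, -0.2]
gripper_width: 0.0003
```

```bash
python3 go.py .516 .13 .183 176.35;python3 crop.py top i4t 150 130 270 260 5 1.4
```

```text
t 12.4 p [0.5128 0.1421 0.181 ] e [179.99     0.0185 176.3851] F [ 0.6845  0.5942 -0.1672] M [ 0.0802 -0.0306  0.0445] w 0.0003067852668979671
world d [ 0.0032 -0.0121  0.002 ] units shift [-0.0995 -0.2957 -0.0503] turn units [0.0012 0.0023 0.0044]
```

View pics/i4t.png

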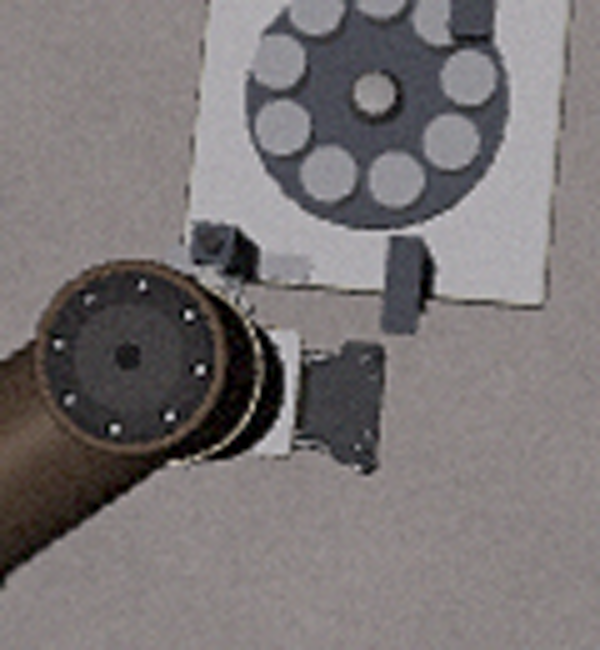

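Request:
apply_moves:
  targets:
    - [[-0.12, -0.2, -0.03], [0, 0, 0], 0]
    - [[-0.18, -0.16, 0], [0, 0, 0], 0]
    - [[-0.2, -0.13, 0], [0, 0, 0], 0]
    - [[-0.15, -0.06, 0], [0, 0, 0], 0]
    - [[-0.08, 0, 0], [0, 0, 0], 0]

```text
time_s: 12.95
tcp_pos: [0.5437, 0.1144, 0.1818]
eef_rot: [-180.0, -0.0, 176.3]
contact_force: [-0.6, 1.2, -0.4]
gripper_width: 0.0003
```

```bash
python3 go.py .5578 .104 .183 176.35;python3 crop.py side i5 140 110 330 290 4 1;python3 crop.py top i5t 150 130 270 260 5 1.4
```

```text
t 12.95 p [0.5437 0.1144 0.1818] e [-179.9618   -0.016   176.2961] F [-0.6051  1.1562 -0.4024] M [-0.0683  0.1439  0.0044] w 0.00030786640691066544
world d [ 0.0141 -0.0104  0.0012] units shift [-0.3694 -0.2373 -0.0288] turn units [-0.0048 -0.002  -0.0067]
```

View pics/i5.png

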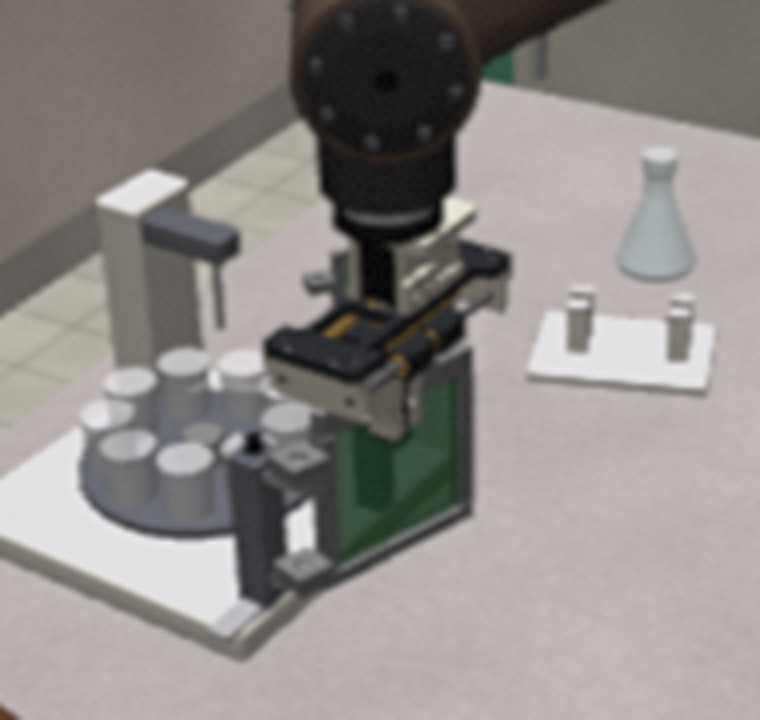

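View pics/i5t.png

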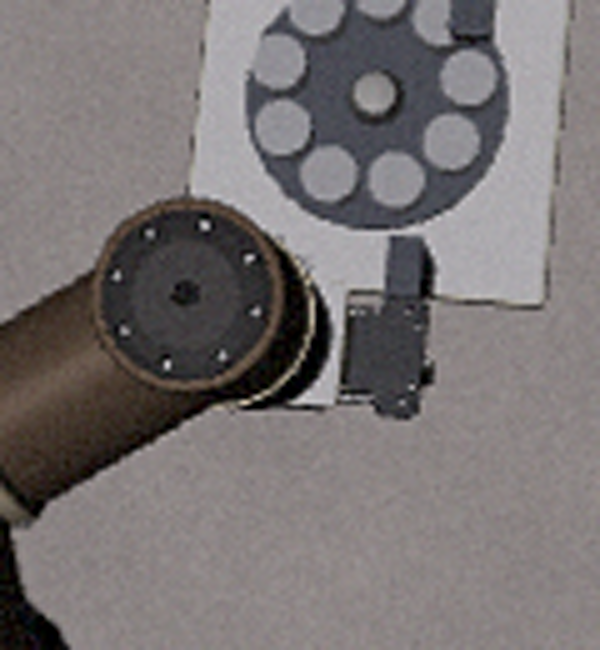

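Request:
apply_moves:
  targets:
    - [[-0.12, -0.05, -0.02], [0, 0, 0], 0]
    - [[-0.12, -0.05, 0], [0, 0, 0], 0]
    - [[-0.08, -0.03, 0], [0, 0, 0], 0]

```text
time_s: 13.35
tcp_pos: [0.5563, 0.1091, 0.1826]
eef_rot: [-180.0, -0.0, 176.4]
contact_force: [-0.7, -0.7, 0.2]
gripper_width: 0.0005
```

```bash
python3 go.py .5578 .104 .183 176.35;python3 crop.py side i6 170 170 280 270 6 1
```

```text
t 13.35 p [0.5563 0.1091 0.1826] e [-179.9671   -0.0371  176.3747] F [-0.7216 -0.6588  0.172 ] M [ 0.0747  0.0653 -0.0194] w 0.0004714583911123399
world d [ 0.0015 -0.0051  0.0004] units shift [-0.0462 -0.1239 -0.0103] turn units [-0.0041 -0.0046  0.0031]
```

View pics/i6.png

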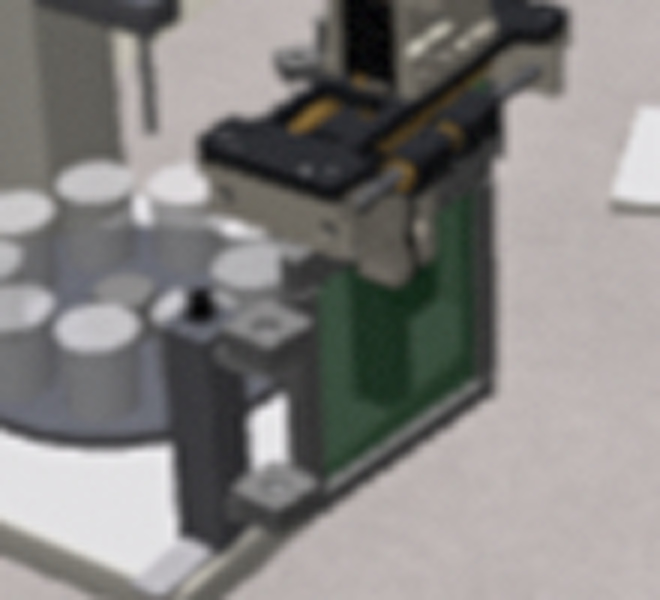

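Request:
apply_moves:
  targets:
    - [[-0.1, 0, 0], [0, 0, 0], 0]
    - [[-0.08, 0, 0], [0, 0, 0], 0]
    - [[-0.06, 0, 0], [0, 0, 0], 0]
    - [[0, 0, 0], [0, 0, 0], 0]

```text
time_s: 13.8
tcp_pos: [0.5649, 0.1081, 0.1824]
eef_rot: [-179.9, -0.3, 176.4]
contact_force: [-1.6, 0.7, 0.9]
gripper_width: 0.0008
```

```bash
python3 go.py .5578 .104 .183 176.35;python3 crop.py side i7 170 170 280 270 6 1
```

```text
t 13.8 p [0.5649 0.1081 0.1824] e [-179.9113   -0.2714  176.3668] F [-1.586   0.6513  0.8806] M [0.2565 0.4763 0.0533] w 0.0007993001439099894
world d [-0.0071 -0.0041  0.0006] units shift [ 0.1704 -0.1138 -0.0138] turn units [-0.0111 -0.0339  0.0021]
```

View pics/i7.png

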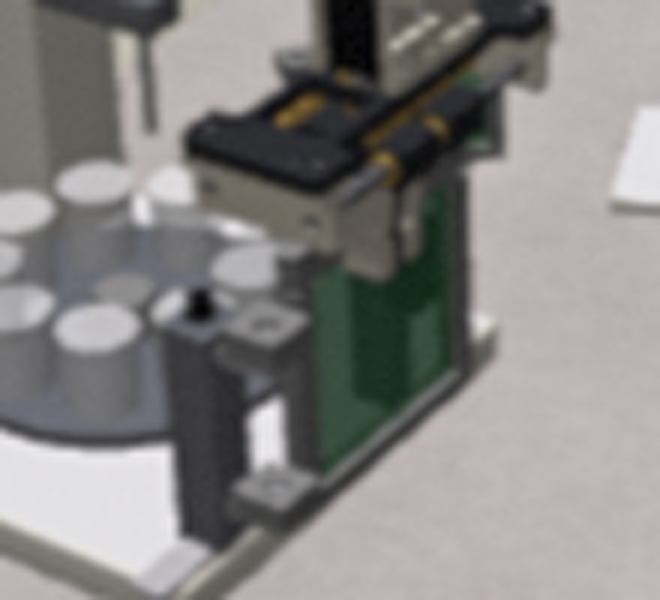

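Request:
apply_moves:
  targets:
    - [[-0.05, 0, 0], [0, 0, 0], 0]
    - [[-0.05, 0, 0], [0, 0, 0], 0]
    - [[0, 0, 0], [0, 0, 0], 0]

```text
time_s: 14.15
tcp_pos: [0.5649, 0.1081, 0.1825]
eef_rot: [-179.9, -0.7, 176.4]
contact_force: [-1.2, 0.5, 0.7]
gripper_width: 0.0003
```

```bash
python3 go.py .5578 .104 .183 176.35
```

```text
t 14.15 p [0.5649 0.1081 0.1825] e [-179.8798   -0.6739  176.394 ] F [-1.2145  0.5468  0.6549] M [ 0.122   0.19   -0.0206] w 0.000323441441211056
world d [-0.0071 -0.0041  0.0005] units shift [ 0.1707 -0.1142 -0.0104] turn units [-0.0151 -0.0842  0.0056]
```

It's against the stop: commanded forward, no motion. Backing off gently.

Request:
apply_moves:
  targets:
    - [[0.06, 0, 0], [0, 0, 0], 0]
    - [[0.15, 0, 0], [0, 0, 0], 0]
    - [[0.4, 0, 0], [0, 0, 0], 0]
    - [[0.8, 0, 0], [0, 0, 0], 0]
    - [[0.8, 0, -0.3], [0, 0, 0], 0]

```text
time_s: 14.65
tcp_pos: [0.4769, 0.1134, 0.1931]
eef_rot: [-179.8, -0.7, 176.3]
contact_force: [0.2, 0.0, 0.1]
gripper_width: 0.0007
```

```bash
python3 go.py .45 .104 .25 176.35;python3 crop.py side i8 120 130 300 280 4.4 1;python3 crop.py top i8t 150 110 270 240 5 1.4
```

```text
t 14.65 p [0.4769 0.1134 0.1931] e [-179.7661   -0.6506  176.2501] F [0.1782 0.0344 0.1253] M [ 0.0983 -0.024  -0.0504] w 0.0006764443044503254
world d [-0.0269 -0.0094  0.0569] units shift [ 0.6725 -0.2842 -1.415 ] turn units [-0.0292 -0.0813 -0.0123]
```

View pics/i8.png

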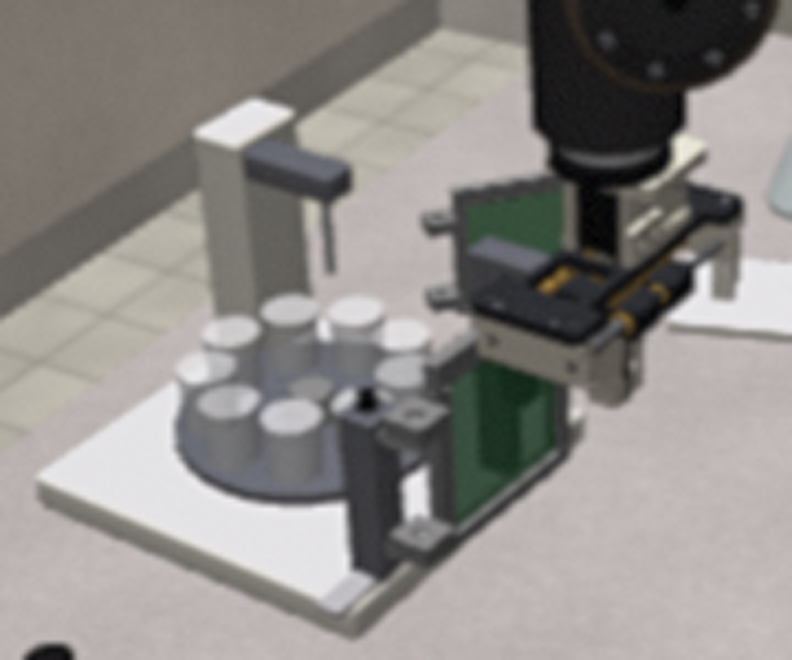

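View pics/i8t.png

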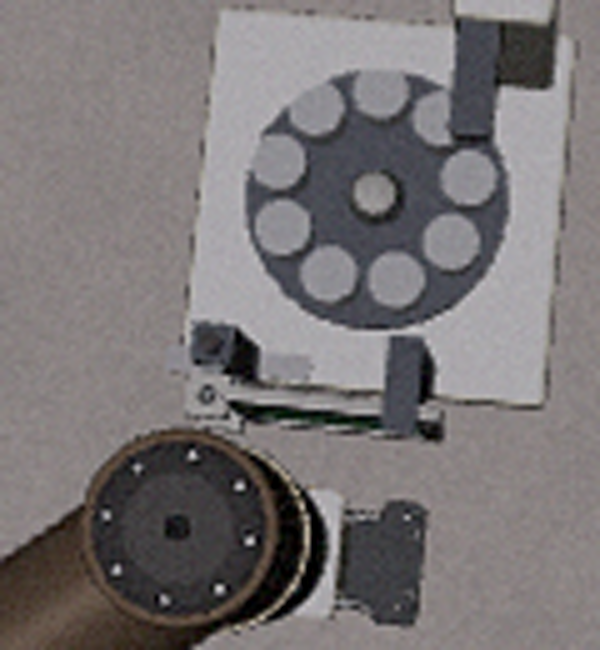

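Top view: the gate hangs across the front with its rail under the lip at (405,400). I'll back further off and check for bounce and seating.

Request:
apply_moves:
  targets:
    - [[0.5, 0, -0.6], [0, 0, 0], 0]
    - [[0.2, -0.5, -0.8], [0, 0, 0], 0]
    - [[0, -0.9, -0.5], [0, 0, 0], 0]
    - [[0, -1, -0.3], [0, 0, 0], 0]
    - [[0, -1, 0], [0, 0, 0], 0]

```text
time_s: 15.25
tcp_pos: [0.4404, -0.0204, 0.2887]
eef_rot: [-179.9, -0.1, 176.9]
contact_force: [0.4, 0.4, 1.2]
gripper_width: 0.0003
```

Request:
apply_moves:
  targets:
    - [[0, -1, 0], [0, 0, 0], 0]
    - [[0, -1, 0], [0, 0, 0], 0]
    - [[0, 0, 0], [0, 0, 0], 0]
    - [[0, 0, 0], [0, 0, 0], 0]

```text
time_s: 15.65
tcp_pos: [0.4358, -0.1076, 0.2905]
eef_rot: [-180.0, 0.3, 176.6]
contact_force: [0.6, 0.1, -0.5]
gripper_width: 0.0004
```

```bash
python3 go.py ;python3 crop.py side j1 160 170 280 275 6 1;python3 crop.py top j1t 180 160 250 205 10 1.4
python3 - <<'E'
from h import *
c=load('side');cv2.imwrite('pics/j2.png',cv2.resize(c['img'],(768,576)))
E
```

```text
t 15.65 p [ 0.4358 -0.1076  0.2905] e [-179.9562    0.2695  176.5775] F [ 0.556   0.1448 -0.4534] M [-0.024  -0.0288 -0.0005] w 0.0004319181242817108
```

View pics/j1.png

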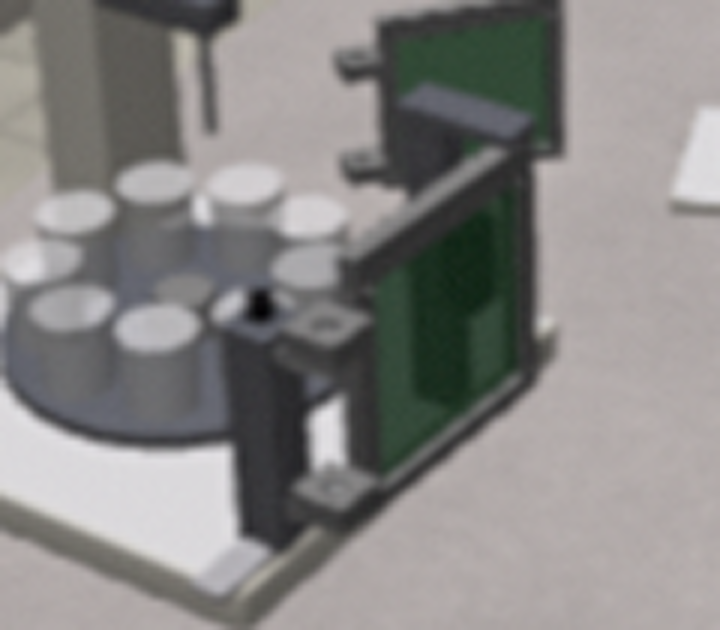

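View pics/j1t.png

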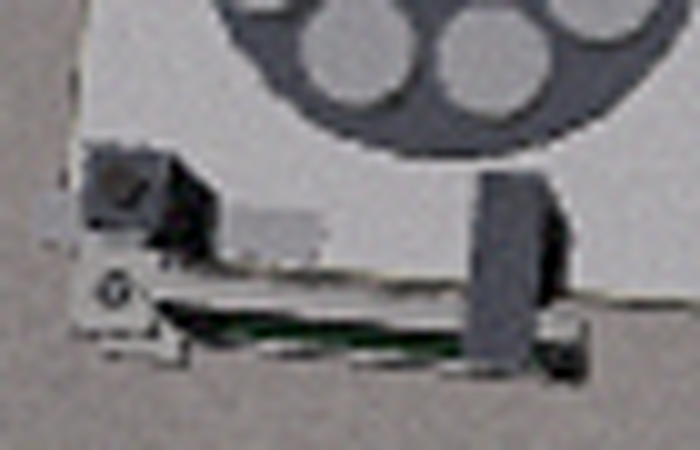

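View pics/j2.png

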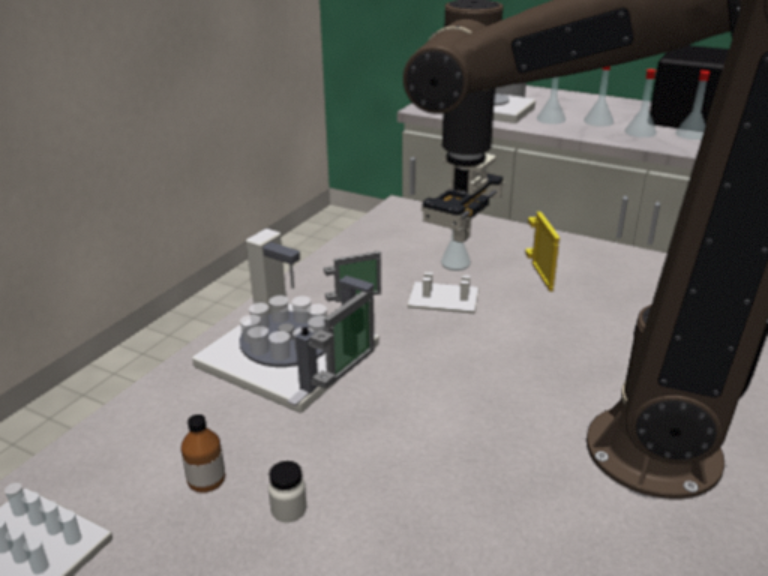

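Run:
```python
from m import *
H=np.array([.5795,.1776])
ang=lambda l:(np.degrees(np.arctan2(l[1][1],l[1][0])))%180
for cam in('top','side'):
    c=load(cam)
    d=np.array([np.cos(np.radians(-93.65)),np.sin(np.radians(-93.65))]);n=np.array([-d[1],d[0]]) # n ~ +x
    for off in (-.006,.006):
        for sh in (0,):
            l,e,k=edge_fit(c,H+d*.02+n*off,H+d*.13+n*off,.195,half=2.5,trim=(.05,.95))
            print(cam,off,'angle',ang(l),'res',e,k,'offset at rho 75:',((l[0]-H)@n).round(4))
    # base front edge
    Q3=np.array([.6085,.2235]);Q2=np.array([.5925,-.056])
    l,e,k=edge_fit(c,Q3,Q2,.03,half=4,trim=(.82,.97));print(cam,'base',ang(l),e,k)
```

```text
top -0.006 angle 85.39896 res 0.00052566116 60 offset at rho 75: -0.0028
top 0.006 angle 86.360344 res 2.000298e-07 60 offset at rho 75: -0.0026
top base 85.09287 0.0006895751 60
side -0.006 angle 83.52442 res 0.00042258337 60 offset at rho 75: -0.0067
side 0.006 angle 93.15469 res 0.0016486882 60 offset at rho 75: 0.0013
side base 119.629456 0.002477368 60
```

Request:
apply_moves:
  targets:
    - [[0, 1, 0], [0, 0, 0], 0]
    - [[0, 1, 0], [0, 0, 0], 0]
    - [[0, 1, 0.2], [0, 0, 0], 0]
    - [[0, 1, 0.4], [0, 0, 0], 0]
    - [[-0.2, 0.8, 0.4], [0, 0, 0], 0]

```text
time_s: 16.25
tcp_pos: [0.4559, 0.0934, 0.2519]
eef_rot: [179.9, 0.6, 176.7]
contact_force: [-0.1, 0.2, 0.3]
gripper_width: 0.0004
```

```bash
python3 go.py .505 .104 .183 176.35;python3 crop.py side k1 160 170 280 275 6 1
python3 - <<'E'
from m import *
c=load('side');H=np.array([.5795,.1776])
d=np.array([np.cos(np.radians(-93.65)),np.sin(np.radians(-93.65))]);n=np.array([-d[1],d[0]])
l,e,k=edge_fit(c,H+d*.02+n*-.006,H+d*.10+n*-.006,.195,half=2.5,trim=(.05,.95)); print(np.degrees(np.arctan2(l[1][1],l[1][0])),e,((l[0]-H)@n))
E
```

```text
t 16.25 p [0.4559 0.0934 0.2519] e [179.8754   0.6031 176.747 ] F [-0.0621  0.181   0.2922] M [-0.0409 -0.1044 -0.0191] w 0.00043051455864623095
world d [ 0.0491  0.0106 -0.0689] units shift [-1.1916  0.3307  1.7355] turn units [0.0158 0.0753 0.0497]
83.41578 0.00058070454 -0.006596258984170022
```

View pics/k1.png

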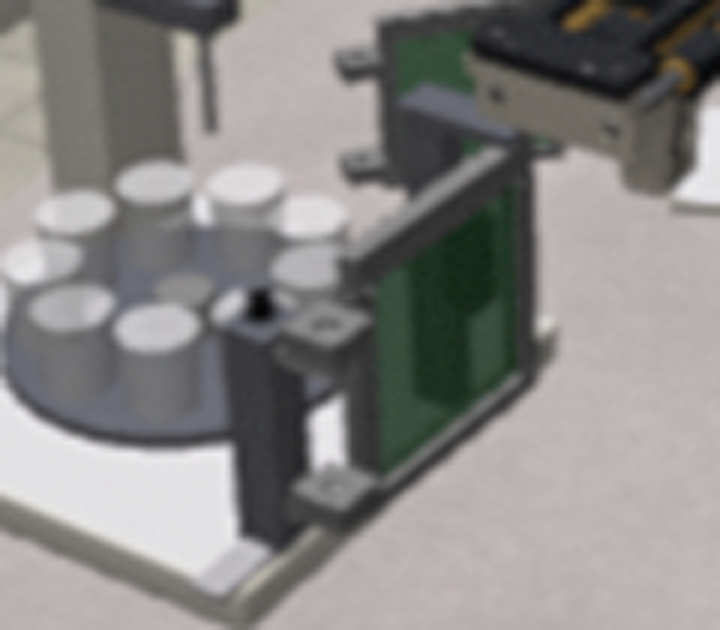

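Request:
apply_moves:
  targets:
    - [[-0.3, 0.15, 0.4], [0, 0.06, 0.04], 0]
    - [[-0.4, 0.1, 0.5], [0, 0, 0], 0]
    - [[-0.3, 0.05, 0.5], [0, 0, 0], 0]
    - [[-0.3, 0, 0.3], [0, 0, 0], 0]
    - [[0, 0, 0], [0, 0, 0], 0]

```text
time_s: 16.8
tcp_pos: [0.5103, 0.1165, 0.1775]
eef_rot: [179.9, -0.0, 177.4]
contact_force: [-0.9, 0.3, -0.1]
gripper_width: 0.0006
```

```bash
python3 go.py .55 .1 .183 176.35
```

```text
t 16.8 p [0.5103 0.1165 0.1775] e [179.9233  -0.025  177.4338] F [-0.8508  0.3265 -0.0815] M [-0.0245  0.0475 -0.0001] w 0.0006468831007397395
world d [ 0.0397 -0.0165  0.0055] units shift [-1.0104 -0.3686 -0.1375] turn units [ 0.0096 -0.0032  0.1355]
```

Request:
apply_moves:
  targets:
    - [[-0.35, -0.15, -0.08], [0, 0, 0.1], 0]
    - [[-0.35, -0.12, 0], [0, 0, 0], 0]
    - [[-0.2, -0.05, 0], [0, 0, 0], 0]
    - [[-0.1, 0, 0], [0, 0, 0], 0]
    - [[0, 0, 0], [0, 0, 0], 0]

```text
time_s: 17.3
tcp_pos: [0.5527, 0.1028, 0.1829]
eef_rot: [179.9, 0.1, 176.8]
contact_force: [-0.8, -0.1, -0.4]
gripper_width: 0.0007
```

```bash
python3 go.py .565 .1 .183 176.35
```

```text
t 17.3 p [0.5527 0.1028 0.1829] e [179.8725   0.1014 176.7757] F [-0.8142 -0.086  -0.3876] M [-0.0614  0.0531  0.0213] w 0.0006518247935407755
world d [ 0.0123 -0.0028  0.0001] units shift [-0.3108 -0.0527 -0.0024] turn units [0.016  0.0126 0.0532]
```

Request:
apply_moves:
  targets:
    - [[-0.1, 0, 0], [0, 0, 0], 0]
    - [[-0.08, 0, 0], [0, 0, 0], 0]
    - [[0, 0, 0], [0, 0, 0], 0]

```text
time_s: 17.6
tcp_pos: [0.5601, 0.1022, 0.1835]
eef_rot: [179.8, 0.1, 176.7]
contact_force: [0.1, 0.6, 0.1]
gripper_width: 0.0003
```

Request:
apply_moves:
  targets:
    - [[-0.06, 0, 0], [0, 0, 0], 0]
    - [[0, 0, 0], [0, 0, 0], 0]

```text
time_s: 17.8
tcp_pos: [0.5625, 0.1021, 0.1836]
eef_rot: [179.8, 0.1, 176.8]
contact_force: [-1.2, -0.0, -0.4]
gripper_width: 0.0006
```

Request:
apply_moves:
  targets:
    - [[-0.06, 0, 0], [0, 0, 0], 0]
    - [[0, 0, 0], [0, 0, 0], 0]

```text
time_s: 18.0
tcp_pos: [0.5644, 0.1019, 0.1835]
eef_rot: [179.8, 0.1, 176.8]
contact_force: [-0.5, -0.8, 0.5]
gripper_width: 0.001
```

```bash
python3 go.py .565 .1 .183 176.35;python3 crop.py side k2 160 170 280 275 6 1
```

```text
t 18.0 p [0.5644 0.1019 0.1835] e [179.8479   0.0747 176.7653] F [-0.4903 -0.7531  0.5048] M [-0.0179  0.2298  0.0286] w 0.0009505260757551686
world d [ 0.0006 -0.0019 -0.0005] units shift [-0.0177 -0.0473  0.0126] turn units [0.019  0.0093 0.0519]
```

View pics/k2.png

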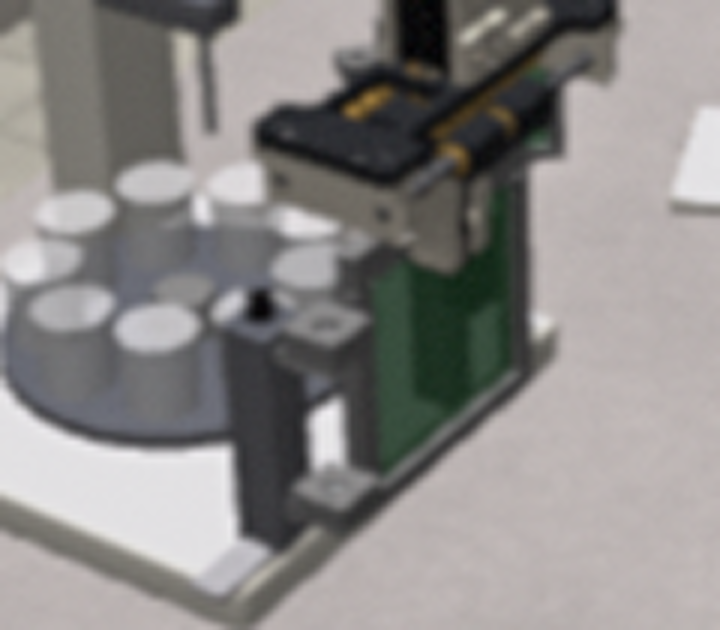

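Request:
apply_moves:
  targets:
    - [[-0.05, 0, 0], [0, 0, 0], 0]
    - [[0, 0, 0], [0, 0, 0], 0]
    - [[0, 0, 0], [0, 0, 0], 0]

```text
time_s: 18.35
tcp_pos: [0.5645, 0.1019, 0.1834]
eef_rot: [179.9, -0.1, 176.8]
contact_force: [-1.4, -0.2, 0.5]
gripper_width: 0.0009
```

Request:
apply_moves:
  targets:
    - [[0.015, 0, 0], [0, 0, 0], 0]
    - [[0.015, 0, 0], [0, 0, 0], 0]
    - [[0.015, 0, 0], [0, 0, 0], 0]
    - [[0.015, 0, 0], [0, 0, 0], 0]
    - [[0.015, 0, 0], [0, 0, 0], 0]

```text
time_s: 18.85
tcp_pos: [0.5625, 0.1021, 0.1835]
eef_rot: [179.8, 0.0, 176.8]
contact_force: [1.5, 1.0, -0.1]
gripper_width: 0.0006
```

```bash
python3 go.py .565 .1 .183 176.35;python3 crop.py side k3 160 170 280 275 6 1
```

```text
t 18.85 p [0.5625 0.1021 0.1835] e [179.8465   0.0097 176.7701] F [ 1.4626  0.9673 -0.0506] M [-0.1094 -0.0799  0.048 ] w 0.0006442276147325892
world d [ 0.0025 -0.0021 -0.0005] units shift [-0.0662 -0.0485  0.0136] turn units [0.0192 0.0011 0.0525]
```

View pics/k3.png

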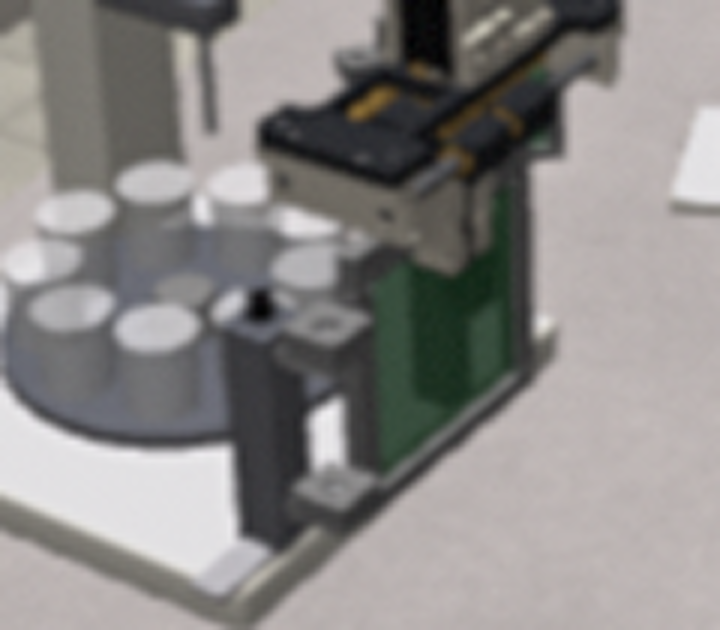

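Request:
apply_moves:
  targets:
    - [[0.02, 0, 0], [0, 0, 0], 0]
    - [[0.02, 0, 0], [0, 0, 0], 0]
    - [[0.03, 0, 0], [0, 0, 0], 0]
    - [[0.04, 0, 0], [0, 0, 0], 0]
    - [[0.06, 0, 0], [0, 0, 0], 0]

```text
time_s: 19.4
tcp_pos: [0.5553, 0.1025, 0.1835]
eef_rot: [179.8, 0.0, 176.8]
contact_force: [0.5, -0.1, 0.1]
gripper_width: 0.0003
```

```bash
python3 go.py .565 .1 .183 176.35;python3 crop.py side k4 160 170 280 275 6 1
```

```text
t 19.4 p [0.5553 0.1025 0.1835] e [179.8482   0.0114 176.763 ] F [ 0.4874 -0.0708  0.076 ] M [-0.0056  0.0188  0.0025] w 0.00029680280987042537
world d [ 0.0097 -0.0025 -0.0005] units shift [-0.2462 -0.048   0.0125] turn units [0.019  0.0014 0.0516]
```

Request:
apply_moves:
  targets:
    - [[0.2, 0, 0], [0, 0, 0], 0]
    - [[0.4, 0, 0], [0, 0, 0], 0]
    - [[0.7, 0, 0], [0, 0, 0], 0]
    - [[0.8, 0, -0.2], [0, 0, 0], 0]
    - [[0.6, 0, -0.7], [0, 0, 0], 0]

```text
time_s: 19.95
tcp_pos: [0.4419, 0.1071, 0.2156]
eef_rot: [-179.9, -0.4, 176.6]
contact_force: [0.4, 1.2, 1.2]
gripper_width: 0.0006
```

Request:
apply_moves:
  targets:
    - [[0.2, -0.6, -0.7], [0, 0, 0], 0]
    - [[0, -1, -0.5], [0, 0, 0], 0]
    - [[0, -1, 0], [0, 0, 0], 0]
    - [[0, -1, 0], [0, 0, 0], 0]
    - [[0, -1, 0], [0, 0, 0], 0]

```text
time_s: 20.45
tcp_pos: [0.4197, -0.0774, 0.2706]
eef_rot: [179.8, 0.2, 177.3]
contact_force: [1.1, 0.1, -0.3]
gripper_width: 0.0004
```

```bash
python3 go.py;python3 crop.py side k5 160 170 280 275 6 1; python3 crop.py top k5t 180 160 250 205 10 1.4
python3 - <<'E'
from m import *
H=np.array([.5795,.1776])
d=np.array([np.cos(np.radians(-93.65)),np.sin(np.radians(-93.65))]);n=np.array([-d[1],d[0]])
for cam in ('side','top'):
    c=load(cam)
    l,e,k=edge_fit(c,H+d*.02+n*-.006,H+d*.13+n*-.006,.195,half=2.5,trim=(.05,.95)); print(cam,np.degrees(np.arctan2(l[1][1],l[1][0])),e,((l[0]-H)@n))
E
```

```text
t 20.45 p [ 0.4197 -0.0774  0.2706] e [179.8368   0.2083 177.2735] F [ 1.1442  0.0727 -0.2865] M [-0.092  -0.1992 -0.0386] w 0.00044337355436910027
side 83.89585 0.0005315789 -0.005720152614725069
top 85.99942 0.00059669337 -0.0012880687574757768
```

View pics/k5.png

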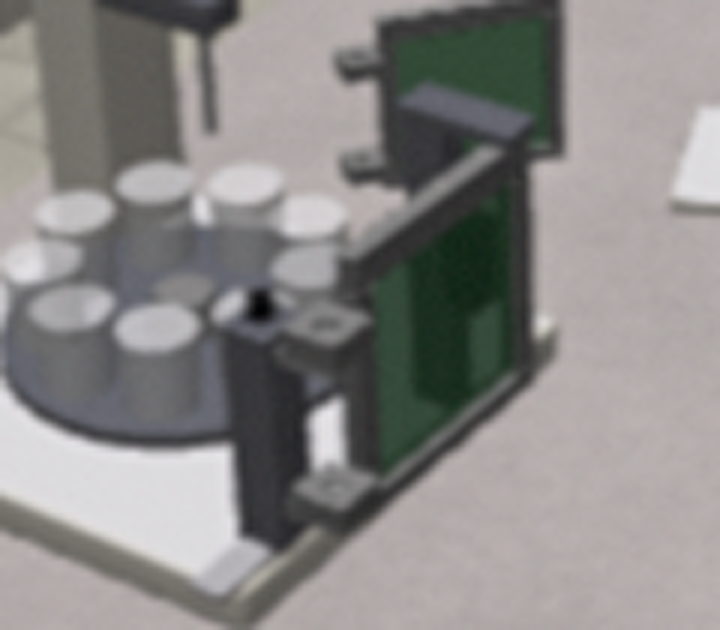

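View pics/k5t.png

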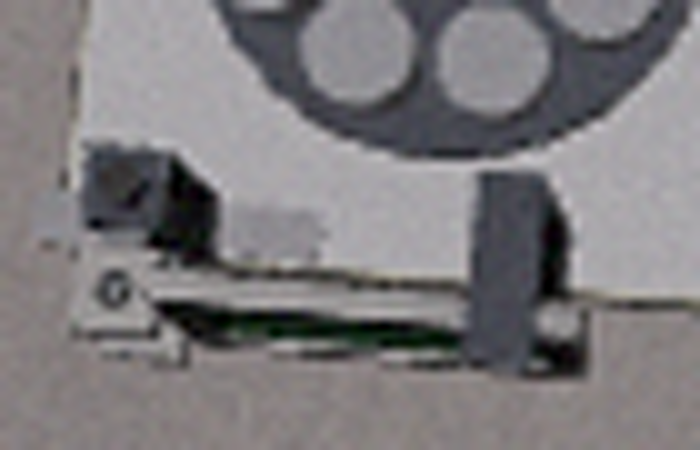

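Request:
apply_moves:
  targets:
    - [[0, 0, 0], [0, 0, 0], 0]
    - [[0, 0, 0], [0, 0, 0], 0]
    - [[0, 0, 0], [0, 0, 0], 0]
    - [[0, 0, 0], [0, 0, 0], 0]
    - [[0, 0, 0], [0, 0, 0], 0]

```text
time_s: 21.05
tcp_pos: [0.4184, -0.0777, 0.2699]
eef_rot: [179.8, 0.1, 177.0]
contact_force: [-0.0, 0.9, 0.2]
gripper_width: 0.0005
```

Run:
```python
from m import *
c0=load('side'); c=cap('side'); cv2.imwrite('pics/l1.png',cv2.resize(c['img'],(768,576)))
H=np.array([.5795,.1776]);d=np.array([np.cos(np.radians(-93.65)),np.sin(np.radians(-93.65))]);n=np.array([-d[1],d[0]])
l,e,k=edge_fit(c,H+d*.02+n*-.006,H+d*.13+n*-.006,.195,half=2.5,trim=(.05,.95)); print(np.degrees(np.arctan2(l[1][1],l[1][0])),((l[0]-H)@n))
print(np.abs(c['img'].astype(int)-c0['img'])[190:260,205:255].mean())
```

```text
83.89585 -0.005720152614725069
1.0983809523809525
```

View pics/l1.png

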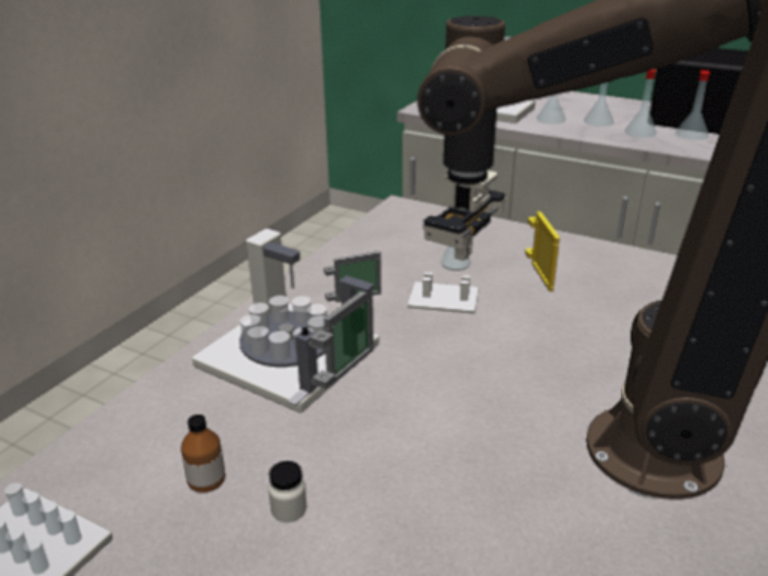

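The gate is shut and still (pane at (350,335)), and the robot is clear. The bottle (203,455), jar (287,490), flask (457,258) and yellow gate (545,250) stand where they did.

```bash
python3 -c "
from plant import r
print(r.close_job())"
```

```text
the job is handed in; nothing more can be done
None
```

I hung the splash gate back on the changer, swung it shut under the catch lip, and handed the job in at about 21 s. No verdict was reported.

- **Hanging:** I gripped the larger grey gate by its top rail, lifted it out of the stand and brought it in open from the front. Both hinge blocks went down over the pins on the first try. Wrist forces stayed within about 3 N, roughly the gate's own weight.
- **Seating:** When I pressed on a little, the gripper moved down and the gate did not. The side view shows the blocks down on the arms, and the top view shows the pin inside the upper hole.
- **Shutting:** I pushed the gate to the stop with closed fingers. After the first push it had come back 2–3 mm, so I pushed again and backed off slowly.
- **Final angle:** The two cameras disagree slightly. Against the changer's front (about 86.4°), the top view puts the gate at 86.0° and the side view at 83.9°. The side picture matches the one taken while pressing on the stop to about 1 mm. I take the gate to be at the stop, but with a possible gap of about 1 mm.
- **Rest of the scene:** In the last two side pictures, 0.6 s apart, the gate had not moved. The robot was touching nothing. The bottle, jar, flask and both look-alike gates stand where they were.

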